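# Burnish the recessed wall under a brass cap's rim

## Task

Take the burnisher out of its fork and rub its ball along the recessed side wall under the projecting rim of the brass cap, on its right side, away from the fork: start level with the nearer of the two small steel studs on that edge of the square foot plate and follow the curve away from you until level with the farther one, pressing lightly and gently and keeping touch all the way. Then hang the burnisher back in its fork, upright with its collar resting on the wood, let go, and leave the things lying round about where they are.

Things in the scene. Friction and masses are not known exactly. Their poses are not given: they have to be found in the camera images.
- stand: Fixed work stand: square grey foot plate, 92x92 mm, 12 mm thick; origin at the centre of its underside, z up, -x points roughly to the robot's right (the side to work), +y roughly towards the robot. Two small steel studs at x = -42.5, y = +20 and -20 mm mark start and end (of the ball centre's y). A pear-shaped brass cap is clamped on it and does not turn under the work.
- wall_mid (a point): On the stand's axis, 24 mm above its underside, inside the cap: a good height for the ball centre (18 to 34 mm above the underside counts). The cap's upright wall (14 to 40 mm up) is, from above, the outline round a circle of radius 32 mm on the axis and one of radius 20 mm centred 20 mm off it, joined by tangents. Touch above 0.5 N counts, 3 to 8 N is good, over 25 N is too much.
- rim_mid (a point): On the stand's axis at the underside of the cap's rim, 40 mm up. The 5 mm thick rim projects 10 mm beyond the wall, same outline, so the burnisher must lean outward 25 to 50 degrees (38 is good). A nut on top reaches 58 mm. The cap's small end points to the stand's -x side, turned by an unreported angle up to 0.7 rad either way; feel or see it.
- ball: Steel ball, 10 mm across, at the lower end of the burnisher; origin at its centre, z along the burnisher towards the handle end.
- handle (a point): Middle of the burnisher's handle, where to grip: a dark wooden bar 14 mm thick along x, 22 mm wide along y, 58 mm long along z (z to the free end). The burnisher is 120 mm long, 80 to 130 g. The ball centre lies 85 mm below this point; between are a 5 mm steel shank and a round collar, 34 mm across, 30 to 35 mm below this point.
- collar (a point): Centre of the underside of the burnisher's collar, 50 mm above the ball centre, 35 mm below the handle's middle; z along the burnisher towards the handle end.
- rest_seat (a point): Middle of the slot of the fixed fork rest, at the fork's top face, 70 mm above the turntable. Two wooden prongs 12 mm thick lie along x with an 18 mm slot between, open at -x, closed 17 mm beyond this point at +x. The burnisher hangs with its shank in the slot and its collar on the prongs, ball centre 50 mm below. z up.
- scraper: Loose scraper, 54x195x19 mm, lying on the turntable; leave it alone. Origin at the middle of its underside.
- tongs: Loose spring tongs, 39x215x7 mm, lying flat; leave them alone. Origin at the middle of the underside.
- steel_wool: Loose pad of steel wool, 48x63x30 mm; leave it alone. Origin at the middle of its underside.
- pumice: Loose grey pumice block, 46x76x31 mm; leave it alone. Origin at the middle of its underside.
There are look-alikes about, which are no part of the job. What is shaped like the part that bears ball but pink or purple is not meant. What is shaped like the part that bears rest_seat but blue is not meant.

How it is judged:
By the outcome, as a careful person would: the job done as asked, in the order asked, and still so for the second after the job is handed in, with the robot touching nothing.
It also fails if it takes over 69 s, if anything falls off the work surface, if the arm or the gripper's body presses on something with over 40 N, if the wrist force passes 120 N, or if a joint passes its speed limit or range.

## Robot

A 6-joint arm with a two-finger parallel gripper is mounted at the origin on a cart in front of the work surface, level with it; the furniture and walls round the work are solid. World frame = base frame: x ahead of the robot, y to its left, z up, the work surface at z = 0. Lengths are in m, angles in rad, forces in N, time in s.
With the tool pointing down it reaches from about 0.225 to 0.875 m from the base axis. Payload 3.4 kg.
Tool frame: the origin (TCP) lies at the very end of the fingers, on their centre line; the grasp point (between the pads) lies 19 mm behind it; z points along the fingers, y is the direction in which the jaws open and shut (so a half turn about z gives the same grasp; the last joint's range is limited). The gripper opens to 85 mm and grips with 20 to 120 N. Pads are 22 mm wide; open, the fingers measure 114 mm over their backs; the gripper's body (76 mm by 85 mm) begins 54 mm behind the grasp point. The pads swing forward as they close: fully open they stand 13 mm farther back than shut.
Start: joints at [-1.433, 0.276, 1.505, -0, 1.361, -0.121], TCP at [0.147, -0.556, 0.231] pointing down, gripper open.
Joint ranges: [-2.89, 2.89], [-0.75, 2.08], [0.22, 2.7], [-1.18, 4.32], [0.11, 2.71], [-2.7, 2.7]. Speed limits (rad/s): [2.57, 2.57, 3.14, 3.14, 3.14, 3.14].

## Interface

Orientations are given as a unit quaternion [w, x, y, z].
In Python, from rig import manip, eyes gives the robot as it stands. The module is installed in compiled form; this text tells all that it offers.
- The arm moves only by the tool servo_tool, never from a script. Its argument "deltas" is one flat list of numbers, 6 for each row, row after row: the shift along the tool's x, y, z in cm, then the turn, a rotation vector about the tool's x, y, z in degrees. A call has 1 to 20 rows; each row shifts and turns the pose as measured when the row begins, along the tool's axes as they then stand; what a row does not reach is not made up. A row lasts 1/10 s, in which the tool goes at most 50 mm and 8.59 degrees, less where a joint would pass 70% of its speed; a pose out of reach is approached as far as the arm can. A call with a gripper value outside its range is refused whole. "jaw" is the finger opening in cm, from 0 to 8.54, set as the call begins (left out, the last holds). The fingers move at their own pace and stop on an object; "grip_force" is the grip in N (left out, the last holds). Time passes only in rows, so rows that do not move let the fingers close. It gives the time, the measured TCP pose, the force and the opening at its end, in the units of the state.
- manip.get_state(): the state, without advancing time (a new reading comes with each control period).
- eyes.get_image(name): name is "scene" or "top" or "wrist"; returns (picture, depth): 384x512x3 uint8, red, green, blue; 384x512 float32, m along the optical axis (not along the pixel's ray), 0 where there is no reading.
- eyes.get_calibration(name): a dict with "camera_matrix" (3x3 intrinsics, pixels), "rvec" (rotation vector, rad) and "tvec" (3), from world to camera coordinates, as OpenCV has them. Camera axes: x right, y down, z forward; pixel columns grow to the right and rows downward; lengths in m; the calibration is good to about 2 mm. A picture is of the moment at which its call begins: read the wrist's pose just before it. get_calibration takes no time and is no camera call; for the wrist camera it gives the pose at the moment of the call.
- manip.sign_off(): hands the job in, once; it reports no verdict.
The state is a dict: "clock": time; "qpos": joint angles; "qd": joint speeds; "effort": joint torques, N m; "position": TCP position; "ee_rot": TCP orientation; "contact_force": force on the tool from outside, world axes, zero at the start; "moment": the same for the moment, N m; "width": finger opening in m.
Only numpy, scipy, OpenCV 4.12 (cv2) and the standard library are available. Lean on these libraries where they do the work, as an engineer would, in place of code of your own. Each camera call takes 0.05 s, during which the arm holds its last target.

## Working session

There is one attempt and no reset: what is moved stays moved. The work goes in short steps, Python scripts to look and compute and a tool call to move; the robot and the scene stay as the last step left them, time stands still between calls to the robot, and variables do not carry over. Pictures are saved under pics/ and viewed, and the job is handed in when it is done.

Besides the shell and the picture viewer there is one more tool, called as name(argument=value, ...), one argument or row to a line, values as JSON. servo_tool: Moves the arm, as the interface text tells. Its arguments: {"type":"object","properties":{"deltas":{"type":"array","items":{"type":"number"}},"jaw":{"type":"number"},"grip_force":{"type":"number"}},"required":["deltas"]}

```bash
mkdir -p pics
cat > h.py <<'E'
import numpy as np, cv2
from rig import manip, eyes
from scipy.spatial.transform import Rotation as R
def cal(n):
    c=eyes.get_calibration(n);K=np.array(c["camera_matrix"]);r=cv2.Rodrigues(np.array(c["rvec"],float))[0];t=np.array(c["tvec"],float).ravel();return K,r,t
def snap(n,tag):
    K,r,t=cal(n);im,d=eyes.get_image(n)
    cv2.imwrite(f"pics/{tag}.png",im[:,:,::-1]);np.savez(f"pics/{tag}.npz",im=im,d=d,K=K,r=r,t=t);return im,d
def load(tag):
    z=np.load(f"pics/{tag}.npz");return z
def cloud(tag):
    z=load(tag);d=z['d'];K=z['K'];v,u=np.mgrid[:d.shape[0],:d.shape[1]]
    p=np.stack([(u-K[0,2])/K[0,0]*d,(v-K[1,2])/K[1,1]*d,d],-1);w=(p-z['t'])@z['r'];w[d==0]=np.nan;return w
def crop(tag,u0,v0,u1,v1,s,out):
    im=cv2.imread(f"pics/{tag}.png")[v0:v1,u0:u1];cv2.imwrite(f"pics/{out}.png",cv2.resize(im,None,fx=s,fy=s,interpolation=cv2.INTER_CUBIC))
E
python3 - <<'E'
from h import *
print(manip.get_state())
for n in("scene","top","wrist"):
    snap(n,n+"0"); K,r,t=cal(n); print(n,K.round(1).tolist(),(-r.T@t).round(3), r[2].round(2))
E
```

```text
{'clock': 0.0, 'qpos': array([-1.43298015e+00,  2.76590413e-01,  1.50612263e+00, -1.72088243e-05,
        1.36064940e+00, -1.20980808e-01]), 'qd': array([ 5.48926047e-05,  1.16234058e-03,  1.30897625e-04,  6.43894767e-04,
       -3.46013034e-05,  1.44875447e-03]), 'effort': array([-8.34748280e-04, -4.16774940e+01, -2.45802087e+01, -3.80504380e-04,
        1.11066023e-02, -7.91110324e-06]), 'position': array([ 0.14708215, -0.55534668,  0.23044648]), 'ee_rot': array([-8.84792770e-04,  9.91639070e-01,  1.29039422e-01, -1.58619047e-05]), 'contact_force': array([-0.50939941, -0.1815265 , -0.31090059]), 'moment': array([ 0.00949783, -0.01933072,  0.00554507]), 'width': 0.08528869420342204}
scene [[456.2, 0.0, 260.1], [0.0, 456.2, 188.7], [0.0, 0.0, 1.0]] [-0.265  0.412  0.896] [ 0.68 -0.34 -0.65]
top [[425.5, 0.0, 250.8], [0.0, 425.5, 190.5], [0.0, 0.0, 1.0]] [ 0.44  -0.007  1.076] [ 0.1  -0.03 -0.99]
wrist [[293.0, 0.0, 255.7], [0.0, 293.0, 189.7], [0.0, 0.0, 1.0]] [ 0.212 -0.538  0.373] [-0.26 -0.07 -0.96]
```

View pics/scene0.png

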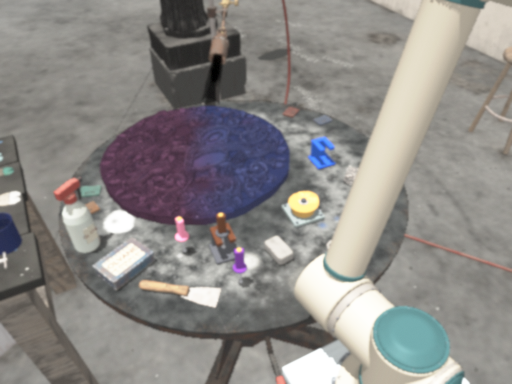

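View pics/top0.png

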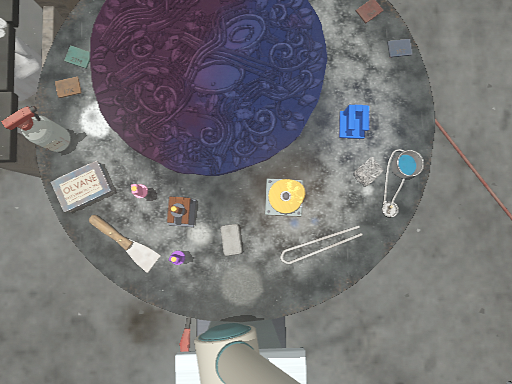

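View pics/wrist0.png

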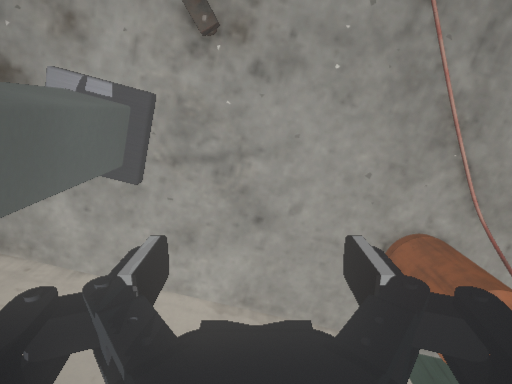

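Candidates in the top view are the brown fork with the dark-handled burnisher at (179,210), a pink look-alike at (140,190), a purple one at (178,257) and a blue fork at (354,121). By the description I choose the one at (179,210). The brass cap is at (286,197).

Run:
```python
from h import *
crop("top0",150,180,210,240,10,"c1"); crop("top0",250,165,320,230,9,"c2"); crop("scene0",165,180,345,285,4,"c3")
W=cloud("top0")
z=W[...,2]
np.set_printoptions(linewidth=250)
print("fork z"); print((1000*z[192:230:2,160:204:2]).round(0))
print("table",np.nanmedian(z[230:250,200:215]))
```

```text
fork z
[[  1.  -3.   0.   4.  -2.  -0.   2.  -2.  -4.  -3.   1.  -4.   2.   1.  -2.   3.  -3.  -4.  -3.   1.  -2.  -1.]
 [  2.   1.   1.  -1.  -4.  -2.   1.  -2.  -1.  -3.  -3.  -2.   1.  -0.   0.  -2.  -3.  -0.  -3.  -0.   1.   0.]
 [  0.   1.  -2.  -1.  -3.   0.   3.   1.   2.  -5.  -3.  -1.  -2.   0.   0.  -0.   1.  -0.   2.  -1.  -3.   0.]
 [  2.  -3.  -2.   2.   0.  70.  71.  70.  71.  72.  69.  70.  68.  71.  70.  -1.  -1.   1.  -1.  -2.   1.  -5.]
 [ -6.  -2.  -0.  -2.  -0.  68.  68.  69.  73.  72.  69.  71.  68.  70.  70.  55.  14.   6.  -0.   3.  -2.  -5.]
 [ -2.  -3.   1.  -2.  67.  70.  66.  68.  70.  71.  69.  72.  69.  71.  74.  48.  11.   7.   3.   1.  -1.  -5.]
 [ -2.  -2.  -3.  -1.  72.  71.  70.  76.  73.  74.  77.   5.  70.  68.  69.   5.   9.   7.  -2.  -1.   1.  -1.]
 [ -2.  -4.  -4.  -1.  71. 132. 138.  nan  75.  74.  75.  76.  72.  74.  73.   7.   8.   9.  -3.  -4.  -1.  -3.]
 [ -2.  -2.  -2.   1.  69. 135. 133. 137. 133. 133. 108.  77.  72.  71.  68.   8.   7.   6.  -1.  -1.   2.  -2.]
 [ -3.  -5.  -0.   2.  69. 132. 135. 136. 135. 128. 102.  75.  74.  68.  69.
[... 383 characters left out ...]
 -0.  -2.  -3.  72.  69.  72.   9.   5.   7.   8.  68.  70.  71.  69.   8.   9.   2.  -0.   3.   0.  -4.]
 [  1.  -1.  -2.  -4.  71.  72.  71.   9.  10.  13.   8.  70.  71.  71.  63.   6.  11.  -0.  -2.  -1.  -0.   2.]
 [ -4.  -2.  -1.   2.  69.  71.  70.  11.   9.   6.   8.  71.  73.  66.   8.   8.   8.   4.  -1.   2.  -1.  -2.]
 [  1.  -1.  -1.  -0.   7.  10.   8.   8.  10.   7.   9.   6.   8.   9.  11.   8.   7.  -3.  -2.  -1.  -4.   1.]
 [ -2.   3.   3.  -2.  -1.  -2.  -1.  -0.  -1.  -0.  -1.  -1.   7.   4.   8.   4.   5.  -3.  -1.  -2.  -4.  -2.]
 [  1.   2.   1.   0.  -3.  -1.  -1.  -0.   1.  -0.  -3.   0.   0.  -3.   0.   2.   1.  -2.  -2.  -0.  -3.  -3.]]
table -0.0011603217394756855
```

View pics/c1.png

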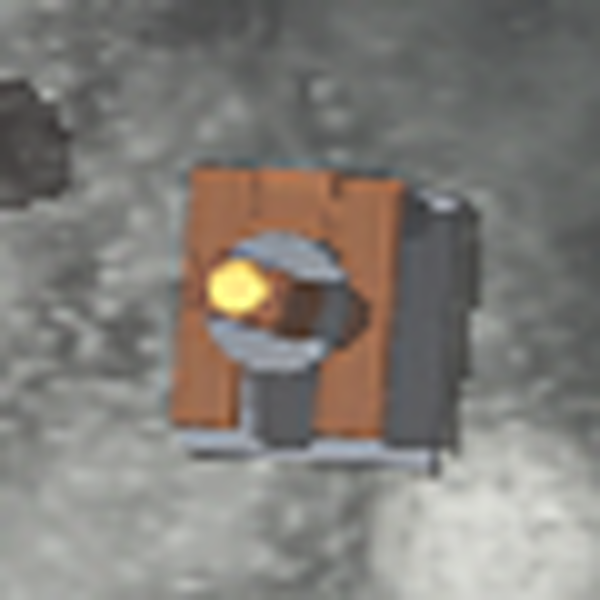

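View pics/c2.png

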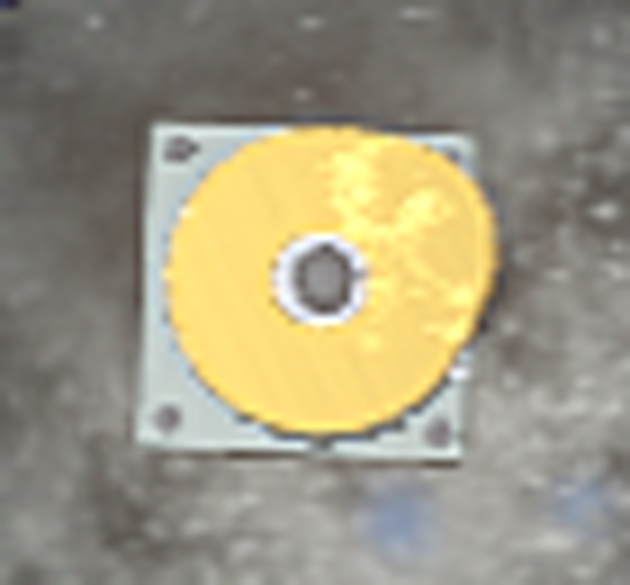

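View pics/c3.png

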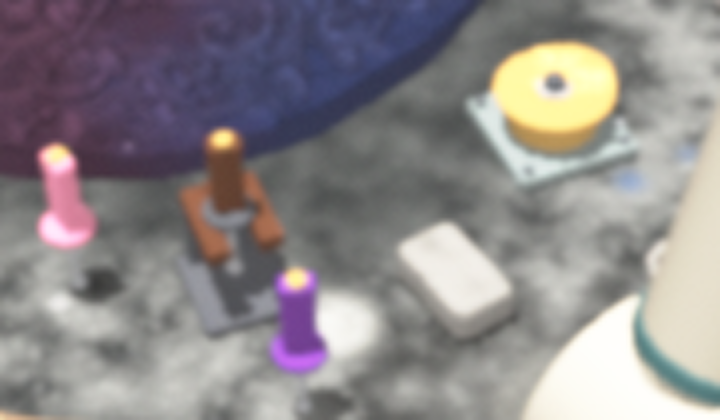

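```bash
cat >> h.py <<'E'
def ray(tag,u,v,zp):
    z=load(tag);d=z['r'].T@np.array([(u-z['K'][0,2])/z['K'][0,0],(v-z['K'][1,2])/z['K'][1,1],1]);c=-z['r'].T@z['t'];return c+d*(zp-c[2])/d[2]
E
python3 - <<'E'
from h import *
np.set_printoptions(suppress=True,precision=4)
C=[ray("top0",250+u/9-.44,165+v/9-.44,.012) for u,v in [(150,125),(472,135),(460,460),(137,441)]]
C=np.array(C);print(C, C.mean(0)); print(np.linalg.norm(np.roll(C,-1,0)-C,axis=1)); 
print("stud",ray("top0",250+458/9-.44,165+367/9-.44,.014))
for u,v in [(190,168),(405,180),(385,440),(175,425)]: print("fork",ray("top0",150+u/10-.45,180+v/10-.45,.07))
print("slot",[ray("top0",150+u/10-.45,180+v/10-.45,.07) for u,v in [(240,428),(317,437)]])
print("handle top",ray("top0",150+23.7-.45,180+28.5-.45,.134), "collar",ray("top0",150+27.8-.45,180+30.2-.45,.075))
W=cloud("top0");m=(W[...,2]>.035)&(W[...,2]<.052);m[:, :250]=0;m[:,320:]=0;m[:165]=0;m[230:]=0
P=W[m];print(np.median(P[:,2]),P[:,:2].mean(0),m.sum())
h=cv2.convexHull(P[:,:2].astype(np.float32))[:,0];print(h)
S=cloud("scene0");
for nm,(x,y,X,Y) in dict(a=(0,0,0,0)).items(): pass
E
```

```text
[[ 0.5754 -0.0754  0.012 ]
 [ 0.5703 -0.1658  0.012 ]
 [ 0.4793 -0.1587  0.012 ]
 [ 0.487  -0.0689  0.012 ]] [ 0.528  -0.1172  0.012 ]
[0.0905 0.0913 0.0901 0.0886]
stud [ 0.5051 -0.1589  0.014 ]
fork [0.5313 0.1606 0.07  ]
fork [0.5271 0.11   0.07  ]
fork [0.4659 0.1156 0.07  ]
fork [0.4708 0.1647 0.07  ]
slot [array([0.4697, 0.1495, 0.07  ]), array([0.4671, 0.1315, 0.07  ])]
handle top [0.4993 0.1398 0.134 ] collar [0.4988 0.1395 0.075 ]
0.04536712521052021 [ 0.5289 -0.1196] 939
[[ 0.6054 -0.0345]
 [ 0.5085 -0.0805]
 [ 0.5012 -0.0853]
 [ 0.4986 -0.0876]
 [ 0.4934 -0.0945]
 [ 0.4883 -0.104 ]
 [ 0.4878 -0.1184]
 [ 0.4877 -0.1283]
 [ 0.4924 -0.1387]
 [ 0.5018 -0.1487]
 [ 0.5041 -0.1509]
 [ 0.5113 -0.1561]
 [ 0.5232 -0.1613]
 [ 0.5307 -0.1644]
 [ 0.5333 -0.1647]
 [ 0.5408 -0.1652]
 [ 0.5482 -0.1629]
 [ 0.5556 -0.1582]
 [ 0.5578 -0.1554]
 [ 0.5632 -0.1486]
 [ 0.5662 -0.1417]]
```

```bash
cat >> h.py <<'E'
def st():
    s=manip.get_state();q=s["ee_rot"];return s,np.array(s["position"]),R.from_quat([q[1],q[2],q[3],q[0]])
def axes(x,z):
    z=np.array(z,float);z/=np.linalg.norm(z);x=np.array(x,float);x=x-z*(x@z);x/=np.linalg.norm(x);return R.from_matrix(np.stack([x,np.cross(z,x),z],1))
def plan(p1,R1,step=.045,ang=8.,n=None,start=None):
    if start is None: _,p,r=st()
    else: p,r=start
    rv=(r.inv()*R1).as_rotvec();p1=np.array(p1)
    if n is None: n=max(1,int(np.ceil(max(np.linalg.norm(p1-p)/step,np.degrees(np.linalg.norm(rv))/ang))))
    out=[]
    for i in range(n):
        ri=r*R.from_rotvec(rv*i/n);out+=list((ri.inv().apply((p1-p)/n)*100).round(2))+list(np.degrees(rv/n).round(1))
    print(n,"rows:",[float(x) for x in out])
E
python3 - <<'E'
from h import *
plan([.52,-.15,.24],axes([0,-1,0],[0,0,-1]))
E
```

```text
14 rows: [3.32, -2.12, -0.06, -0.0, 0.0, 7.5, 3.01, -2.53, -0.06, -0.0, 0.0, 7.5, 2.66, -2.9, -0.06, -0.0, 0.0, 7.5, 2.26, -3.22, -0.06, -0.0, 0.0, 7.5, 1.82, -3.49, -0.06, -0.0, 0.0, 7.5, 1.35, -3.7, -0.06, -0.0, 0.0, 7.5, 0.85, -3.84, -0.06, -0.0, 0.0, 7.5, 0.34, -3.92, -0.06, -0.0, 0.0, 7.5, -0.17, -3.93, -0.06, -0.0, 0.0, 7.5, -0.68, -3.88, -0.06, -0.0, 0.0, 7.5, -1.18, -3.75, -0.07, -0.0, 0.0, 7.5, -1.66, -3.57, -0.07, -0.0, 0.0, 7.5, -2.11, -3.32, -0.07, -0.0, 0.0, 7.5, -2.52, -3.02, -0.07, -0.0, 0.0, 7.5]
```

servo_tool(
  deltas=[3.3,-2.1,-0.1,0,0,7.5,3,-2.5,-0.1,0,0,7.5,2.7,-2.9,-0.1,0,0,7.5,2.3,-3.2,-0.1,0,0,7.5,1.8,-3.5,-0.1,0,0,7.5,1.4,-3.7,-0.1,0,0,7.5,0.9,-3.8,-0.1,0,0,7.5,0.3,-3.9,-0.1,0,0,7.5,-0.2,-3.9,-0.1,0,0,7.5,-0.7,-3.9,-0.1,0,0,7.5,-1.2,-3.8,0,0,0,7.5,-1.7,-3.6,0,0,0,7.5,-2.1,-3.3,0,0,0,7.5,-2.5,-3,0,0,0,7.5],
)

```text
clock: 1.55
position: [0.534, -0.1739, 0.2357]
ee_rot: [0.018, -0.694, 0.72, 0.008]
contact_force: [-0.8, -0.3, 0.5]
width: 0.0854
```

Run:
```python
from h import *
s,p,r=st();print(s["clock"],p,r.as_matrix().round(2),s["qpos"].round(2))
snap("wrist","w1"); crop("w1",0,0,512,384,1.5,"w1b")
```

```text
1.55 [ 0.53404333 -0.17387238  0.23569307] [[-0.04 -1.    0.01]
 [-1.    0.04  0.04]
 [-0.04 -0.01 -1.  ]] [-0.46  0.25  1.53  0.04  1.37  2.7 ]
```

View pics/w1b.png

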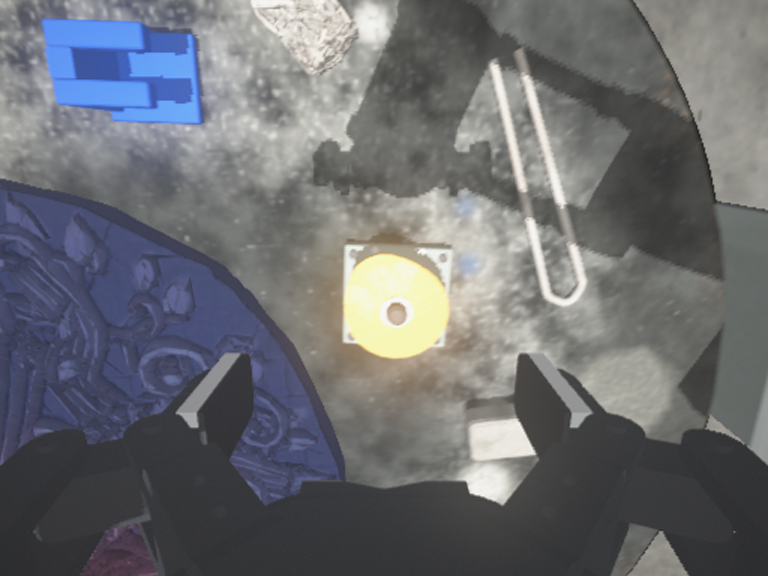

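Run:
```python
from h import *
crop("w1",215,150,315,250,7,"w1c")
```

```text
(no output)
```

View pics/w1c.png

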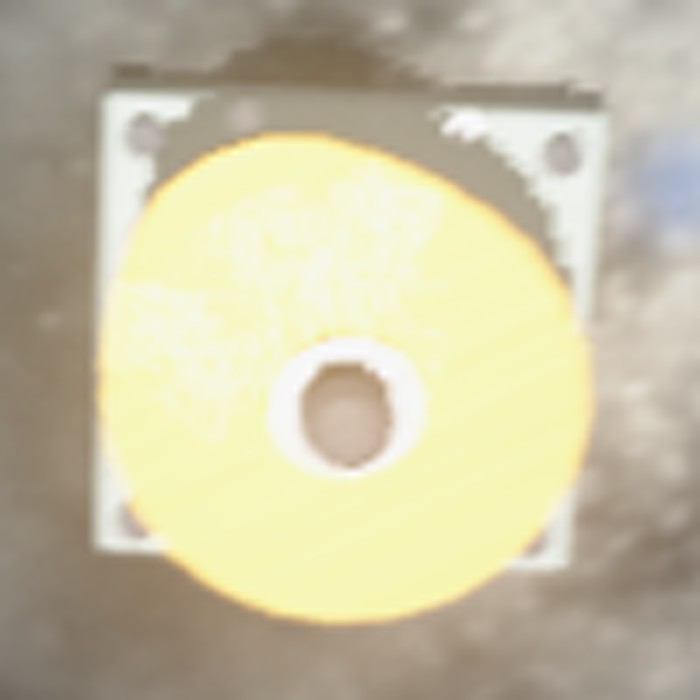

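The wrist crop shows both studs, the near one at crop (465,123) and the far one at (245,115). The cap's small end points far and to the right.

Run:
```python
from h import *
from scipy.optimize import least_squares
np.set_printoptions(suppress=True,precision=4)
g=lambda u,v,z:ray("w1",215+u/7-.43,150+v/7-.43,z)
print("studs",g(465,121,.014),g(245,113,.014))
C=np.array([g(*c,.012) for c in [(103,92),(605,108),(570,567),(97,549)]]);print("wrist plate",C)
print(C[1]-C[0])
Ct=np.array([[.5754,-.0754],[.5703,-.1658],[.4793,-.1587],[.487,-.0689]])
# wrist corners order: (far,right),(near,right),(near,left),(far,left)
Cw=C[:,:2]
# stand local coords
def fit(L,Wd):
    f=lambda a:(np.c_[np.cos(a[2])*L[:,0]-np.sin(a[2])*L[:,1]+a[0],np.sin(a[2])*L[:,0]+np.cos(a[2])*L[:,1]+a[1]]-Wd).ravel()
    s=least_squares(f,[.528,-.117,1.57]);print(s.x,np.degrees(s.x[2]),s.fun*1000);return s.x
h=.046
a=fit(np.array([[-h,-h],[-h,h],[h,h],[h,-h]]),Cw)
b=fit(np.array([[h,-h],[-h,-h],[-h,h],[h,h]]),Ct)
c=fit(np.array([[-.0425,.02],[-.0425,-.02]]),np.array([g(465,121,.014)[:2],g(245,113,.014)[:2]]))
# rim outline by yellow color mask
for tag,box,z in (("w1",(215,150,315,250),.045),("top0",(250,165,320,230),.045)):
    im=load(tag)["im"].astype(int);u0,v0,u1,v1=box
    m=((im[...,0]-im[...,2]>60)&(im[...,0]>150)).astype(np.uint8)
    mm=np.zeros_like(m);mm[v0:v1,u0:u1]=m[v0:v1,u0:u1]
    cs,_=cv2.findContours(mm,cv2.RETR_EXTERNAL,cv2.CHAIN_APPROX_NONE);k=max(cs,key=cv2.contourArea)[:,0]
    P=np.array([ray(tag,*q,z)[:2] for q in k])
    # signed distance to pear (rim: R=42, r=30)
    def sd(P,x,y,phi,R1,r2,L=.02):
        d=np.array([np.cos(phi),np.sin(phi)]);q=P-[x,y];s=q@d;t=np.abs(q@[-d[1],d[0]])
        # rounded cone 2D (uneven capsule)
        k=(R1-r2)/L;aa=np.sqrt(1-k*k);e=s*aa*0
        kk=-k*t+aa*s*1.0
        # iq uneven capsule: axis=s
        b_=k;dot=-b_*t+aa*s
        return np.where(dot<0,np.hypot(t,s)-R1,np.where(dot>aa*L,np.hypot(t,s-L)-r2,t*aa+s*b_-R1))
    f=lambda a:sd(P,a[0],a[1],a[2],.042+a[3],.030+a[3])
    s=least_squares(f,[.528,-.117,-1.2,0],loss="soft_l1",f_scale=.001);print(tag,s.x,np.degrees(s.x[2]),np.sqrt(np.mean(s.fun**2))*1000,len(P))
```

```text
studs [ 0.5048 -0.1602  0.014 ] [ 0.5444 -0.163   0.014 ]
wrist plate [[ 0.57   -0.1673  0.012 ]
 [ 0.4794 -0.1613  0.012 ]
 [ 0.4853 -0.0703  0.012 ]
 [ 0.577  -0.077   0.012 ]]
[-0.0906  0.0061  0.    ]
[ 0.5279 -0.119   1.5003] 85.96243547701657 [ 0.5892 -0.7473 -0.61   -0.3332 -0.0203  0.4332  0.0411  0.6473]
[ 0.528  -0.1172  1.4975] 85.80116922713137 [ 1.8446  0.7085  0.2085 -0.6446 -0.5446 -1.0085 -1.5085  0.9446]
[ 0.5277 -0.1192  1.4994] 85.90829630936727 [-0.1634  0.0117  0.1634 -0.0117]
w1 [ 0.5289 -0.1207 -1.1857 -0.0032] -67.93540196472951 8.097730210989484 375
top0 [ 0.5278 -0.1185 -1.1351 -0.0012] -65.03688762761044 0.6833560192385335 99
```

Run:
```python
from h import *
_,p,r=st()
plan([.515,.0,.25],axes([1,0,0],[0,0,-1]))
plan([.498,.12,.25],axes([0,1,0],[0,0,-1]),start=(np.array([.515,.0,.25]),axes([1,0,0],[0,0,-1])))
```

```text
12 rows: [-1.46, 0.22, -0.07, -0.2, 0.1, -7.7, -1.48, 0.03, -0.07, -0.2, 0.1, -7.7, -1.47, -0.17, -0.08, -0.2, 0.1, -7.7, -1.43, -0.37, -0.08, -0.2, 0.1, -7.7, -1.37, -0.55, -0.08, -0.2, 0.1, -7.7, -1.29, -0.73, -0.09, -0.2, 0.1, -7.7, -1.18, -0.9, -0.09, -0.2, 0.1, -7.7, -1.05, -1.05, -0.1, -0.2, 0.1, -7.7, -0.9, -1.18, -0.1, -0.2, 0.1, -7.7, -0.73, -1.28, -0.11, -0.2, 0.1, -7.7, -0.55, -1.37, -0.11, -0.2, 0.1, -7.7, -0.37, -1.43, -0.12, -0.2, 0.1, -7.7]
12 rows: [-0.14, -1.0, 0.0, 0.0, 0.0, -7.5, -0.01, -1.01, 0.0, 0.0, 0.0, -7.5, 0.12, -1.0, 0.0, 0.0, 0.0, -7.5, 0.25, -0.98, 0.0, 0.0, 0.0, -7.5, 0.38, -0.94, 0.0, 0.0, 0.0, -7.5, 0.5, -0.88, 0.0, 0.0, 0.0, -7.5, 0.61, -0.81, 0.0, 0.0, 0.0, -7.5, 0.71, -0.72, 0.0, 0.0, 0.0, -7.5, 0.8, -0.62, 0.0, 0.0, 0.0, -7.5, 0.87, -0.51, 0.0, 0.0, 0.0, -7.5, 0.93, -0.4, 0.0, 0.0, 0.0, -7.5, 0.97, -0.27, 0.0, 0.0, 0.0, -7.5]
```

servo_tool(
  deltas=[-1.5,0.2,-0.1,-0.2,0.1,-7.7,-1.5,0,-0.1,-0.2,0.1,-7.7,-1.5,-0.2,-0.1,-0.2,0.1,-7.7,-1.4,-0.4,-0.1,-0.2,0.1,-7.7,-1.4,-0.6,-0.1,-0.2,0.1,-7.7,-1.3,-0.7,-0.1,-0.2,0.1,-7.7,-1.2,-0.9,-0.1,-0.2,0.1,-7.7,-1.1,-1.1,-0.1,-0.2,0.1,-7.7,-0.9,-1.2,-0.1,-0.2,0.1,-7.7,-0.7,-1.3,-0.1,-0.2,0.1,-7.7,-0.6,-1.4,-0.1,-0.2,0.1,-7.7,-0.4,-1.4,-0.1,-0.2,0.1,-7.7],
)

```text
clock: 2.8
position: [0.5017, -0.001, 0.2459]
ee_rot: [0.006, 1.0, 0.03, -0.006]
contact_force: [0.4, 0.5, -0.5]
width: 0.0855
```

servo_tool(
  deltas=[-0.1,-1,0,0,0,-7.5,0,-1,0,0,0,-7.5,0.1,-1,0,0,0,-7.5,0.3,-1,0,0,0,-7.5,0.4,-0.9,0,0,0,-7.5,0.5,-0.9,0,0,0,-7.5,0.6,-0.8,0,0,0,-7.5,0.7,-0.7,0,0,0,-7.5,0.8,-0.6,0,0,0,-7.5,0.9,-0.5,0,0,0,-7.5,0.9,-0.4,0,0,0,-7.5,1,-0.3,0,0,0,-7.5],
)

```text
clock: 4.0
position: [0.4663, 0.1122, 0.2419]
ee_rot: [-0.001, 0.665, 0.747, -0.016]
contact_force: [-0.4, 0.6, -0.2]
width: 0.0852
```

Run:
```python
from h import *
s,p,r=st();print(s["clock"],p,r.as_matrix().round(3),s["qpos"].round(2))
snap("wrist","w2"); crop("w2",0,0,512,384,1.5,"w2b")
```

```text
4.0 [0.46634059 0.11223951 0.24193912] [[-0.116  0.993 -0.023]
 [ 0.993  0.115 -0.023]
 [-0.02  -0.025 -0.999]] [ 0.11  0.14  1.66 -0.02  1.37 -0.  ]
```

View pics/w2b.png

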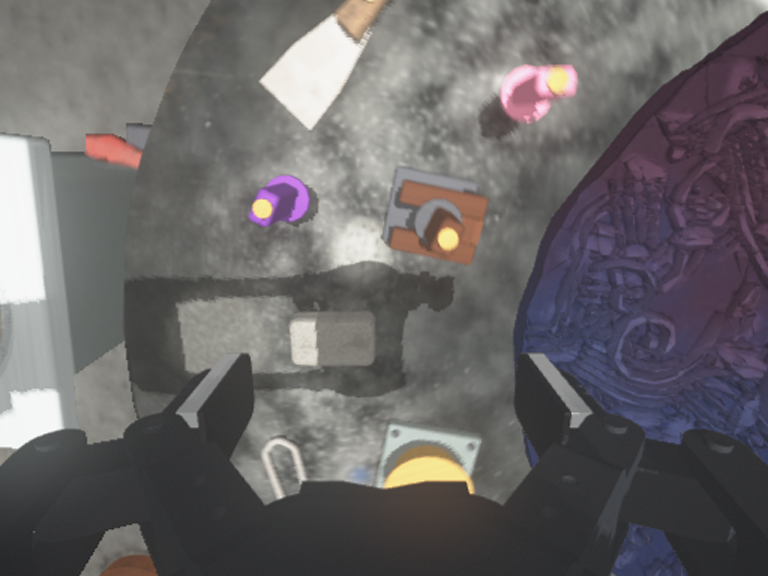

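Run:
```python
from h import *
np.set_printoptions(suppress=True,precision=4)
crop("w2",245,100,335,190,8,"w2c")
print("purple top",ray("w2",262/1.5,208/1.5,.12),"purple base",ray("w2",292/1.5,198/1.5,.01))
W=cloud("w2");P=W[100:190,150:340].reshape(-1,3);m=P[:,2]>.085;P=P[m]
lab=P[P[:,0]>.45];print(lab[:,:2].min(0),lab[:,:2].max(0),np.percentile(lab[:,2],[5,50,95]),len(lab))
lo=P[P[:,0]<=.45];print(lo.min(0),lo.max(0),lo.mean(0)) if len(lo) else 0
```

```text
purple top [0.386 0.143 0.12 ] purple base [0.3794 0.1375 0.01  ]
[0.4874 0.1281] [0.5057 0.1513] [0.094  0.1316 0.1349] 583
[0.3767 0.1316 0.085 ] [0.3954 0.1548 0.1209] [0.3884 0.1445 0.1117]
```

View pics/w2c.png

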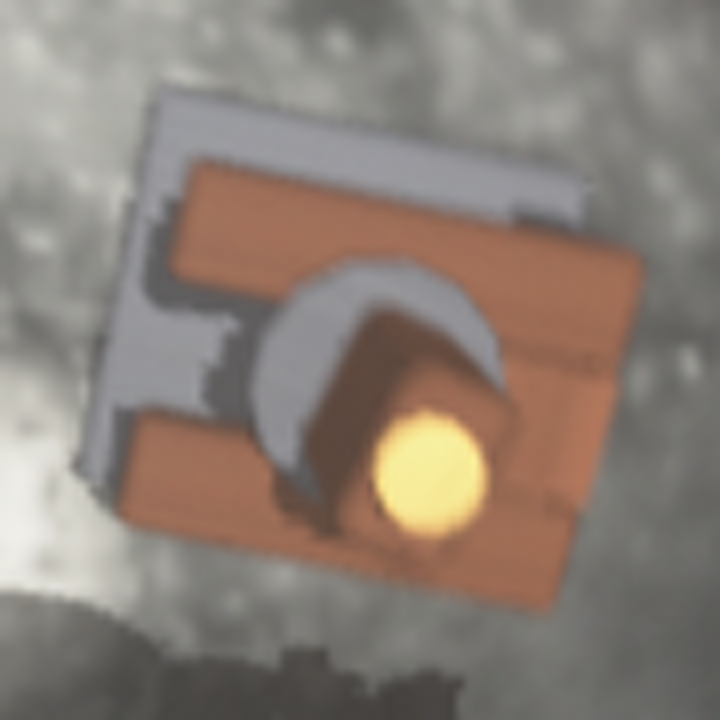

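Run:
```python
from h import *
np.set_printoptions(suppress=True,precision=4)
g=lambda u,v,z:ray("w2",245+u/8-.44,100+v/8-.44,z)
def ang(a,b): d=b-a;return np.degrees(np.arctan2(d[1],d[0]))
print("handle top edge",ang(g(405,375,.134),g(345,505,.134)),"bottom edge",ang(g(383,307,.08),g(310,440,.08)),np.linalg.norm(g(383,307,.08)-g(310,440,.08)))
print("prong",ang(g(190,160,.07),g(640,255,.07)),ang(g(120,520,.07),g(550,610,.07)),"end",ang(g(640,255,.07),g(550,610,.07)))
F=np.array([g(*c,.07) for c in [(195,158),(643,253),(552,612),(122,520)]]);print(F)
print("yellow",g(430,472,.134),"collar",g(378,382,.075))
W=cloud("w2");P=W[100:190,245:340].reshape(-1,3);Q=P[P[:,2]>.126];print(Q.mean(0),len(Q),cv2.minAreaRect(Q[:,:2].astype(np.float32)*1000))
Q=P[(P[:,2]>.083)];print(cv2.minAreaRect(Q[:,:2].astype(np.float32)*1000))
```

```text
handle top edge -106.253642028731 bottom edge -110.68538555297778 0.019287063918796504
prong -4.9377108112816375 -5.140921839561654 end -94.1112265797518
[[0.4689 0.167  0.07  ]
 [0.5285 0.1618 0.07  ]
 [0.525  0.1127 0.07  ]
 [0.4651 0.1184 0.07  ]]
yellow [0.4964 0.1408 0.134 ] collar [0.4962 0.1417 0.075 ]
[0.4962 0.1402 0.1324] 406 ((496.7517395019531, 139.57040405273438), (22.098003387451172, 14.005464553833008), 70.938232421875)
((496.66943359375, 139.59884643554688), (22.098003387451172, 14.17961597442627), 70.938232421875)
```

Run:
```python
from h import *
G=axes([np.cos(np.radians(71)),np.sin(np.radians(71)),0],[0,0,-1])
plan([.4967,.1397,.17],G,step=.03,ang=6)
```

```text
5 rows: [0.47, 0.72, 1.41, -0.2, 0.3, 5.2, 0.53, 0.66, 1.42, -0.2, 0.3, 5.2, 0.58, 0.61, 1.42, -0.2, 0.3, 5.2, 0.62, 0.55, 1.43, -0.2, 0.3, 5.2, 0.66, 0.48, 1.43, -0.2, 0.3, 5.2]
```

servo_tool(
  deltas=[0.5,0.7,1.4,-0.2,0.3,5.2,0.5,0.7,1.4,-0.2,0.3,5.2,0.6,0.6,1.4,-0.2,0.3,5.2,0.6,0.5,1.4,-0.2,0.3,5.2,0.7,0.5,1.4,-0.2,0.3,5.2,0,0,0,0,0,0],
)

```text
clock: 4.65
position: [0.4964, 0.1354, 0.1689]
ee_rot: [0.0, 0.825, 0.566, -0.002]
contact_force: [0.3, -0.1, 0.2]
width: 0.0853
```

Run:
```python
from h import *
_,p,r=st();print(p,r.as_matrix().round(3))
G=axes([np.cos(np.radians(71)),np.sin(np.radians(71)),0],[0,0,-1])
plan([.4967,.1397,.17],G,step=.03,ang=6)
```

```text
[0.49635385 0.13535381 0.16888698] [[ 0.36   0.933 -0.003]
 [ 0.933 -0.36  -0.003]
 [-0.003 -0.002 -1.   ]]
1 rows: [0.42, -0.12, -0.11, -0.1, 0.2, -2.1]
```

servo_tool(
  deltas=[0.4,-0.1,0,-0.1,0.2,-2.1,0,0,2.5,0,0,0,0,0,2.5,0,0,0,0,0,2,0,0,0,0,0,0,0,0,0],
)

```text
clock: 5.15
position: [0.4987, 0.1377, 0.1013]
ee_rot: [0.002, 0.811, 0.585, 0.003]
contact_force: [-0.9, -0.2, 0.9]
width: 0.0852
```

Run:
```python
from h import *
_,p,r=st();print(p,r.as_matrix().round(3))
G=axes([np.cos(np.radians(71)),np.sin(np.radians(71)),0],[0,0,-1])
plan([.4967,.1397,.086],G,step=.03,ang=6)
snap("wrist","w3");crop("w3",0,0,512,384,1.5,"w3b")
```

```text
[0.49868077 0.13769565 0.10131147] [[ 0.317  0.949  0.007]
 [ 0.949 -0.317 -0.001]
 [ 0.002  0.007 -1.   ]]
1 rows: [0.13, -0.26, 1.53, 0.4, -0.1, 0.5]
```

View pics/w3b.png

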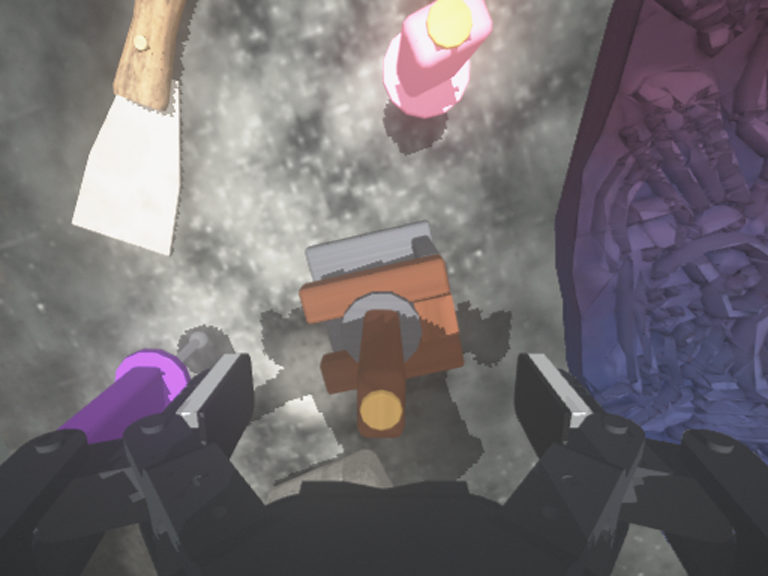

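The handle sits square between the fingers, at column 380 with the mid-line at 384. I lower and close.

servo_tool(
  deltas=[0.1,-0.2,1.5,0.4,0,0.5,0,0,0,0,0,0],
)

```text
clock: 5.4
position: [0.5, 0.1396, 0.0893]
ee_rot: [0.001, 0.814, 0.581, 0.004]
contact_force: [-0.2, 0.2, 0.4]
width: 0.0852
```

servo_tool(
  deltas=[0,0,0,0,0,0,0,0,0,0,0,0,0,0,0,0,0,0,0,0,0,0,0,0,0,0,0,0,0,0,0,0,0,0,0,0],
  jaw=0,
  grip_force=80,
)

```text
clock: 6.0
position: [0.5016, 0.1399, 0.0917]
ee_rot: [0.002, 0.814, 0.581, 0.006]
contact_force: [0.5, -0.9, -0.6]
width: 0.013
```

Run:
```python
from h import *
s,p,r=st();print(p,r.as_matrix().round(3),s["width"],s["contact_force"],s["moment"])
snap("wrist","w4");crop("w4",0,0,512,384,1.5,"w4b")
```

```text
[0.5015791  0.13992671 0.0916701 ] [[ 0.324  0.946  0.012]
 [ 0.946 -0.324  0.003]
 [ 0.007  0.01  -1.   ]] 0.012961521220777672 [ 0.46668584 -0.85410526 -0.57024931] [-0.03278516 -0.02983302  0.01844879]
```

View pics/w4b.png

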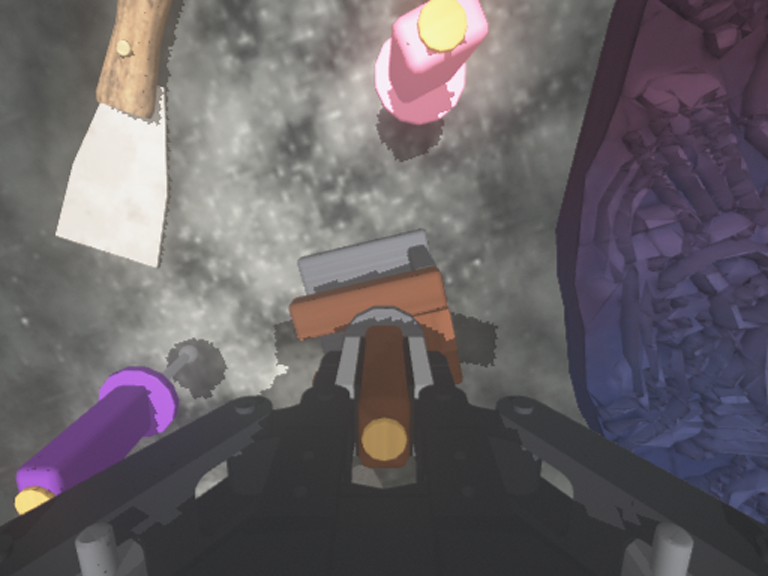

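servo_tool(
  deltas=[0,0,-1.5,0,0,0,0,0,-2,0,0,0,0,0,-2,0,0,0,0,0,-2,0,0,0,0,0,-2,0,0,0],
)

```text
clock: 6.55
position: [0.4972, 0.139, 0.1854]
ee_rot: [-0.0, 0.814, 0.581, 0.001]
contact_force: [-0.1, 0.4, -0.4]
width: 0.0134
```

Run:
```python
from h import *
s,p,r=st();print(p,r.as_matrix().round(3),s["width"],s["contact_force"],s["moment"])
snap("wrist","w5");snap("top","t5");snap("scene","s5");crop("w5",150,170,350,340,4,"w5b");crop("s5",180,130,280,260,6,"s5b");crop("t5",140,170,240,250,7,"t5b")
```

```text
[0.49720569 0.1390285  0.18539266] [[ 0.324  0.946  0.001]
 [ 0.946 -0.324  0.002]
 [ 0.002  0.    -1.   ]] 0.01340744737515683 [-0.13790308  0.44204948 -0.4217019 ] [-0.01675907 -0.00693068 -0.02751894]
```

View pics/w5b.png

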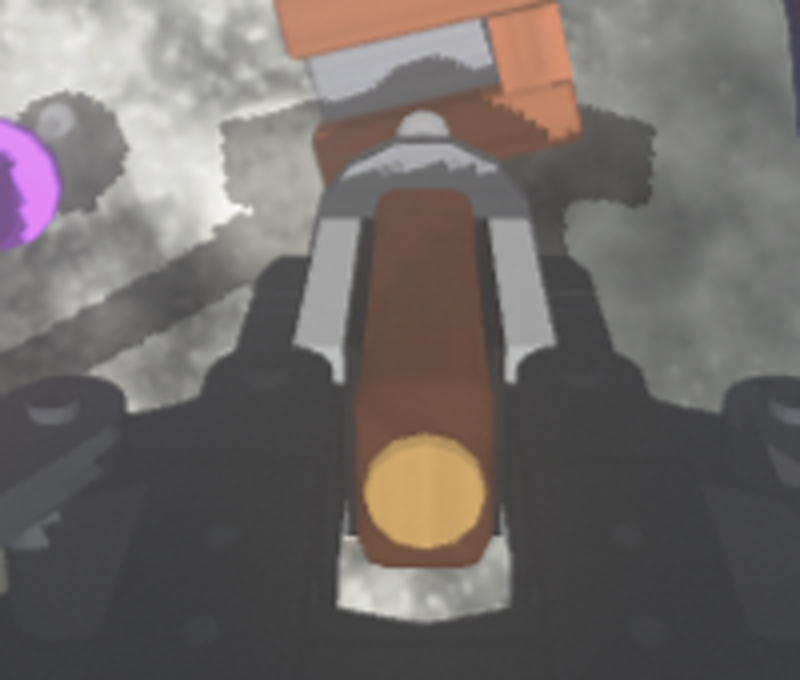

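View pics/s5b.png

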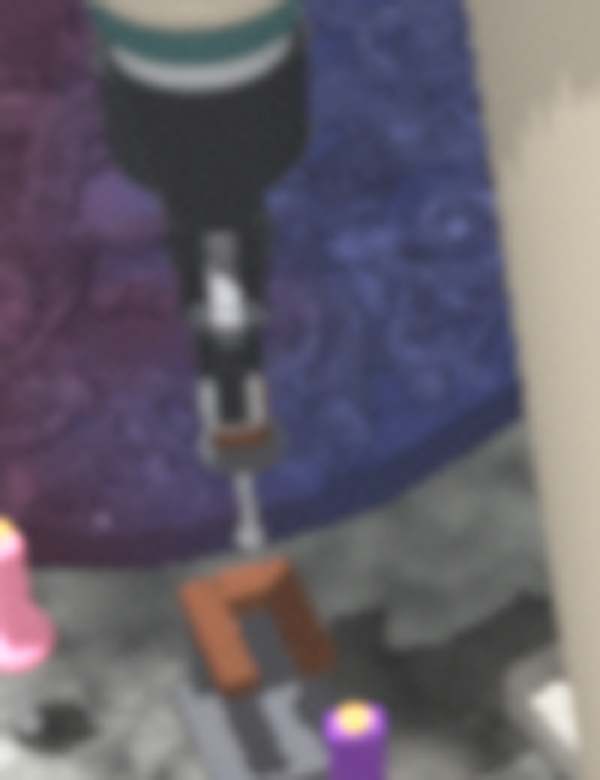

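View pics/t5b.png

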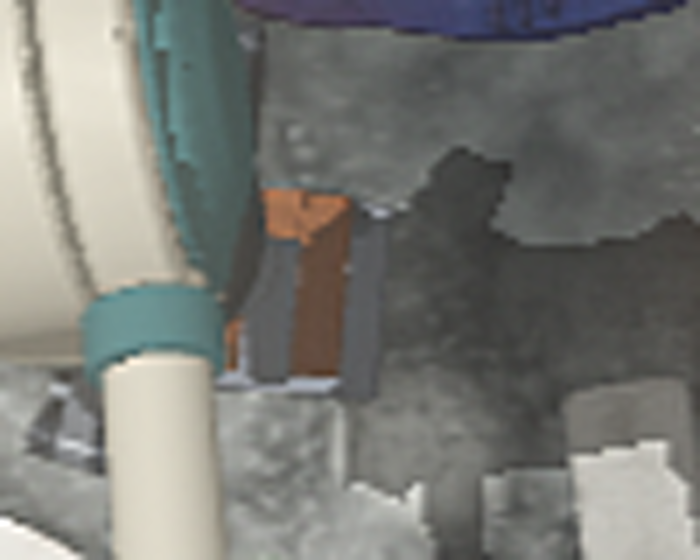

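Run:
```python
from h import *
np.set_printoptions(suppress=True,precision=4)
p=np.array([.49720569,.1390285,.18539266]);M=np.array([[.324,.946,.001],[.946,-.324,.002],[.002,0,-1]])
W=cloud("w5")
T=lambda u,v:(np.nanmedian(W[v-1:v+2,u-1:u+2].reshape(-1,3),0)-p)@M
for n,(u,v) in dict(yellow=(425,490),ball=(423,122),ball2=(423,130),collarL=(360,180),collar=(480,170)).items():
    print(n,T(round(150+u/4),round(170+v/4)))
z=load("s5");S=cloud("s5")
for n,(u,v) in dict(ball=(248,540),ball2=(249,533),shank=(245,500),).items():
    U,V=180+u/6-.4,130+v/6-.4
    print(n,S[round(V),round(U)])
```

```text
yellow [-0.0004 -0.0008 -0.0433]
ball [ 0.0014 -0.0006  0.0692]
ball2 [ 0.0004 -0.0007  0.0677]
collarL [ 0.0087 -0.01    0.017 ]
collar [0.0104 0.0073 0.0171]
ball [0.4945 0.1384 0.1154]
ball2 [0.4971 0.1369 0.1193]
shank [0.5941 0.1036 0.0402]
```

```bash
cat >> h.py <<'E'
S0=np.array([.5279,-.1187]);YAW=1.5
PHI=np.radians(-66.)
def s2w(q): c,s=np.cos(YAW),np.sin(YAW);return S0+np.array([c*q[0]-s*q[1],s*q[0]+c*q[1]])
def w2s(w): c,s=np.cos(YAW),np.sin(YAW);d=np.array(w)[:2]-S0;return np.array([c*d[0]+s*d[1],-s*d[0]+c*d[1]])
def outline(off=.005,phi=None):
    # polyline of offset pear in stand frame, with outward normals
    phi=(PHI if phi is None else phi)-YAW;R1,r2,L=.032+off,.020+off,.02
    a=np.arccos((R1-r2)/L);out=[]
    for t in np.linspace(-np.pi,np.pi,721):
        n=np.array([np.cos(phi+t),np.sin(phi+t)])
        c=np.zeros(2) if abs(t)>a else L*np.array([np.cos(phi),np.sin(phi)])
        out.append(np.r_[c+n*(R1 if abs(t)>a else r2),n])
    out=np.array(out);full=[]
    for i in range(len(out)-1):
        d=np.linalg.norm(out[i+1,:2]-out[i,:2])
        k=max(1,int(d/.0005))
        for j in range(k): full.append(out[i]+(out[i+1]-out[i])*j/k)
    f=np.array(full);f[:,2:]/=np.linalg.norm(f[:,2:],axis=1)[:,None];return f
def wall_at(y,off=.005,phi=None):
    o=outline(off,phi);o=o[o[:,0]<0];i=np.argmin(abs(o[:,1]-y));return o[i]
BT=np.array([0,-.0007,.0715])
def pose(ball,Lang,lean=38.):
    l=np.radians(lean);Lh=np.array([np.cos(Lang),np.sin(Lang),0]);z=-np.sin(l)*Lh-np.cos(l)*np.array([0,0,1.])
    r=axes(-Lh,z) ; return np.array(ball)-r.apply(BT),r
E
python3 - <<'E'
from h import *
np.set_printoptions(suppress=True,precision=4)
for y in (.024,.02,.015,.01,.005,0,-.005,-.01,-.015,-.02,-.024):
    o=wall_at(y);n=np.degrees(np.arctan2(o[3],o[2])+YAW);print(y,o[:2],s2w(o[:2]),"n world deg",(n+180)%360-180)
E
```

```text
0.024 [-0.0282  0.024 ] [ 0.502  -0.1451] n world deg -134.5
0.02 [-0.0311  0.0201] [ 0.5056 -0.1482] n world deg -127.0
0.015 [-0.0338  0.015 ] [ 0.5106 -0.1514] n world deg -119.46875032536616
0.01 [-0.0362  0.0099] [ 0.5155 -0.1541] n world deg -119.2968752870218
0.005 [-0.0386  0.0048] [ 0.5204 -0.1569] n world deg -119.12499940504125
0 [-0.0408 -0.0001] [ 0.5251 -0.1594] n world deg -116.0
-0.005 [-0.0423 -0.0051] [ 0.53   -0.1612] n world deg -104.0
-0.01 [-0.0426 -0.0101] [ 0.5349 -0.1619] n world deg -92.50000000000003
-0.015 [-0.042  -0.0151] [ 0.5399 -0.1617] n world deg -81.00000000000003
-0.02 [-0.0403 -0.02  ] [ 0.545  -0.1603] n world deg -69.00000000000001
-0.024 [-0.038  -0.0239] [ 0.5491 -0.1583] n world deg -58.50000000000003
```

Run:
```python
from h import *
o=wall_at(.02);L=np.arctan2(o[3],o[2])+YAW;w=s2w(o[:2]+.04*o[2:]);print(w,np.degrees(L))
p1,r1=pose([*w,.10],L);print(p1,r1.as_matrix().round(2));plan(p1,r1)
print(ray("top0",360,228,.005),ray("top0",283,258,.005),ray("top0",289,250,.005),ray("top0",231,240,.03))
```

```text
[ 0.48156024 -0.18019493] 233.0
[ 0.45562751 -0.21577198  0.15634277] [[ 0.47  0.8   0.37]
 [ 0.63 -0.6   0.49]
 [ 0.62  0.   -0.79]]
8 rows: [-4.37, 0.93, 0.36, -0.7, 4.7, 2.2, -4.35, 1.09, 0.01, -0.7, 4.7, 2.2, -4.29, 1.26, -0.33, -0.7, 4.7, 2.2, -4.2, 1.43, -0.66, -0.7, 4.7, 2.2, -4.07, 1.6, -0.98, -0.7, 4.7, 2.2, -3.92, 1.77, -1.28, -0.7, 4.7, 2.2, -3.73, 1.93, -1.57, -0.7, 4.7, 2.2, -3.52, 2.09, -1.84, -0.7, 4.7, 2.2]
[ 0.44438705 -0.30857377  0.005     ] [ 0.3753322  -0.11130812  0.005     ] [ 0.39466094 -0.12704302  0.005     ] [0.42403412 0.01662639 0.03      ]
```

servo_tool(
  deltas=[-4.4,0.9,0.4,-0.7,4.7,2.2,-4.4,1.1,0,-0.7,4.7,2.2,-4.3,1.3,-0.3,-0.7,4.7,2.2,-4.2,1.4,-0.7,-0.7,4.7,2.2,-4.1,1.6,-1,-0.7,4.7,2.2,-3.9,1.8,-1.3,-0.7,4.7,2.2,-3.7,1.9,-1.6,-0.7,4.7,2.2,-3.5,2.1,-1.8,-0.7,4.7,2.2,0,0,0,0,0,0],
)

```text
clock: 7.6
position: [0.4545, -0.2237, 0.1405]
ee_rot: [-0.154, 0.844, 0.416, 0.301]
contact_force: [-0.2, 1.0, -0.5]
width: 0.0134
```

```bash
cat >> h.py <<'E'
def ballst():
    s,p,r=st();b=p+r.apply(BT);m=r.as_matrix();z=m[:,2]
    print("t",round(s["clock"],2),"TCP",p.round(4),"ball",b.round(4),"stand",(w2s(b)*1000).round(1),"lean",round(np.degrees(np.arccos(-z[2])),1),"L",round(np.degrees(np.arctan2(-z[1],-z[0])),1),"F",np.array(s["contact_force"]).round(2),"q",s["qpos"].round(2));return s,p,r,b
E
python3 - <<'E'
from h import *
ballst()
o=wall_at(.02);L=np.arctan2(o[3],o[2])+YAW;w=s2w(o[:2]+.03*o[2:])
plan(*pose([*w,.06],L))
p,r=pose([*w,.06],L);plan(*pose([*w,.026],L),start=(p,r))
E
```

```text
t 7.6 TCP [ 0.4545 -0.2237  0.1405] ball [ 0.4812 -0.1868  0.0853] stand [-71.3  41.8] lean 39.5 L -126.7 F [-0.22  0.98 -0.52] q [-1.05  0.35  1.88  0.65  1.29 -0.7 ]
1 rows: [-0.23, -0.38, 2.95, -0.2, -1.5, -0.6]
1 rows: [-2.09, 0.0, 2.68, 0.0, 0.0, 0.0]
```

servo_tool(
  deltas=[-0.2,-0.4,2,-0.2,-1.5,-0.6,-0.6,0,1.5,0,0,0,-1.4,0,1.4,0,0,0,0,0,0,0,0,0],
)

```text
clock: 8.0
position: [0.4555, -0.2123, 0.0807]
ee_rot: [-0.148, 0.849, 0.417, 0.289]
contact_force: [0.1, -0.2, -1.7]
width: 0.0132
```

Run:
```python
from h import *
ballst()
o=wall_at(.02);L=np.arctan2(o[3],o[2])+YAW;w=s2w(o[:2]+.03*o[2:])
plan(*pose([*w,.026],L))
snap("wrist","w6");crop("w6",0,0,512,384,1.5,"w6b")
snap("top","t6");crop("t6",230,150,350,250,6,"t6b")
```

```text
t 8.0 TCP [ 0.4555 -0.2123  0.0807] ball [ 0.4812 -0.1767  0.0242] stand [-61.1  42.5] lean 37.8 L -126.7 F [ 0.12 -0.16 -1.75] q [-1.02  0.41  1.96  0.67  1.15 -0.77]
1 rows: [0.68, 0.21, 0.31, -0.2, 0.2, -0.7]
```

View pics/w6b.png

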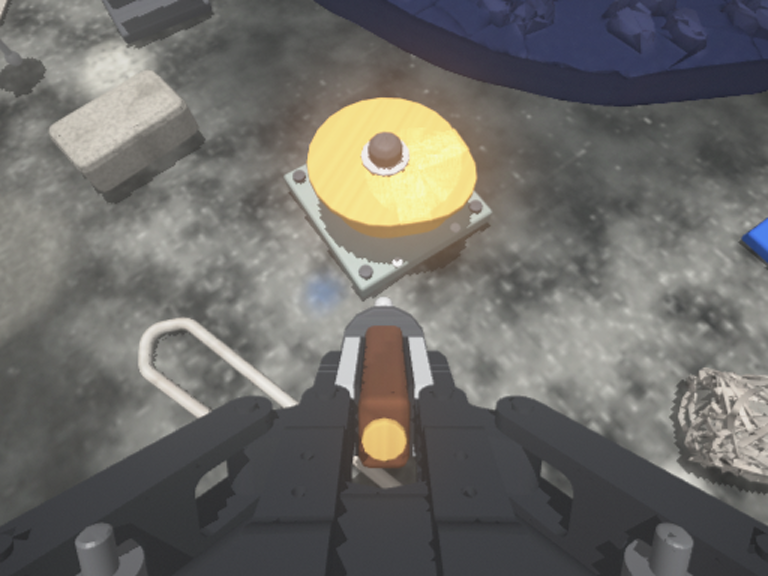

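View pics/t6b.png

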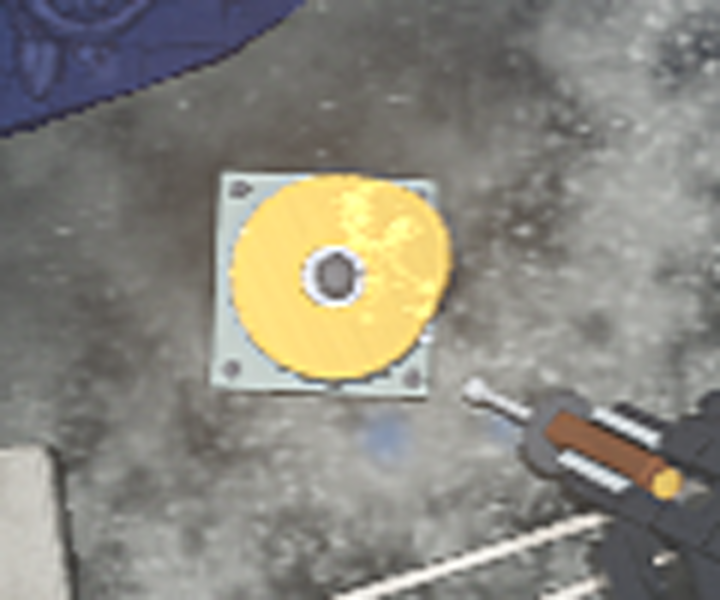

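Run:
```python
from h import *
np.set_printoptions(suppress=True,precision=4)
print("ball by top",ray("top0",230+474/6-.42,150+389/6-.42,.027))
b=ray("t6",230+474/6-.42,150+389/6-.42,.027);print(w2s(b))
# tilt check in wrist: ball location in tool frame
s,p,r,_=ballst()
W=cloud("w6");print(r.inv().apply(W[199:205,253:258].reshape(-1,3)-p)[::4])
print(r.inv().apply(np.nanmedian(W[290:296,253:259].reshape(-1,3),0)-p))
```

```text
ball by top [ 0.4813 -0.1763  0.027 ]
[-0.0608  0.0424]
t 8.1 TCP [ 0.4568 -0.213   0.0829] ball [ 0.4826 -0.1775  0.0264] stand [-61.8  41. ] lean 37.9 L -127.0 F [ 0.13 -0.1  -0.71] q [-1.02  0.41  1.96  0.68  1.15 -0.77]
[[-0.0001 -0.0046  0.0713]
 [-0.0006 -0.0015  0.0729]
 [-0.0006 -0.0023  0.0704]
 [-0.0011 -0.003   0.0695]
 [-0.0017 -0.0038  0.0689]
 [-0.0028 -0.0046  0.0697]
 [-0.002  -0.0015  0.0674]
 [ 0.0122 -0.0021  0.0222]]
[-0.0033 -0.0022 -0.0411]
```

Run:
```python
from h import *
s,p,r,b=ballst()
o=wall_at(.021);L=np.arctan2(o[3],o[2])+YAW;w=s2w(o[:2]+.007*o[2:]);print(o,np.degrees(L))
plan(*pose([*w,.026],L),n=3)
```

```text
t 8.1 TCP [ 0.4568 -0.213   0.0829] ball [ 0.4826 -0.1775  0.0264] stand [-61.8  41. ] lean 37.9 L -127.0 F [ 0.13 -0.1  -0.71] q [-1.02  0.41  1.96  0.68  1.15 -0.77]
[-0.03051326  0.02092704 -0.82468266  0.56559572] 231.49999999999994
3 rows: [0.78, -0.06, 0.63, -0.3, 0.0, 0.2, 0.78, -0.07, 0.63, -0.3, 0.0, 0.2, 0.78, -0.07, 0.63, -0.3, 0.0, 0.2]
```

servo_tool(
  deltas=[0.8,-0.1,0.6,-0.3,0,0.2,0.8,-0.1,0.6,-0.3,0,0.2,0.7,-0.1,0.5,-0.3,0,0.2,0,0,0,0,0,0],
)

```text
clock: 8.5
position: [0.4742, -0.1859, 0.086]
ee_rot: [-0.14, 0.852, 0.411, 0.293]
contact_force: [0.7, 0.0, 0.0]
width: 0.0128
```

```bash
cat >> h.py <<'E'
def toward(y,gap,z=.026,n=None,lean=38.,step=.002,dL=0):
    o=wall_at(y);L=np.arctan2(o[3],o[2])+YAW+np.radians(dL);w=s2w(o[:2]+gap*o[2:]);plan(*pose([*w,z],L,lean),n=n,step=step)
def gap():
    s,p,r,b=ballst();q=w2s(b);o=outline();i=np.argmin(np.linalg.norm(o[:,:2]-q,axis=1));print("gap mm",round(1000*(q-o[i,:2])@o[i,2:],2),"n",np.round(np.degrees(np.arctan2(o[i,3],o[i,2])+YAW),1)-360,"y",round(o[i,1]*1000,1))
    nw=np.arctan2(o[i,3],o[i,2])+YAW;n=np.array([np.cos(nw),np.sin(nw),0]);F=np.array(s["contact_force"]);print("Fn",round(F@n,2))
E
python3 - <<'E'
from h import *
gap(); toward(.021,-.001)
E
```

```text
t 8.5 TCP [ 0.4742 -0.1859  0.086 ] ball [ 0.5011 -0.1512  0.0295] stand [-34.3  24.4] lean 37.9 L -128.8 F [0.66 0.04 0.01] q [-0.96  0.39  1.99  0.72  1.11 -0.74]
gap mm 5.11 n -129.5 y 21.5
Fn -0.45
4 rows: [0.06, 0.02, 0.16, 0.0, 0.0, 0.0, 0.06, 0.02, 0.16, 0.0, 0.0, 0.0, 0.06, 0.02, 0.16, 0.0, 0.0, 0.0, 0.06, 0.02, 0.16, 0.0, 0.0, 0.0]
```

servo_tool(
  deltas=[0,0,0.2,0,0,0,0.1,0,0.2,0,0,0,0.1,0,0.2,0,0,0],
)

```text
clock: 8.8
position: [0.4782, -0.1814, 0.0831]
ee_rot: [-0.138, 0.852, 0.412, 0.293]
contact_force: [0.2, -0.5, -1.5]
width: 0.0131
```

Run:
```python
from h import *
gap(); toward(.021,-.001)
```

```text
t 8.8 TCP [ 0.4782 -0.1814  0.0831] ball [ 0.5052 -0.1469  0.0266] stand [-29.7  20.7] lean 37.8 L -128.9 F [ 0.25 -0.5  -1.45] q [-0.95  0.39  1.99  0.73  1.09 -0.74]
gap mm -0.78 n -129.0 y 21.2
Fn 0.23
1 rows: [-0.05, 0.05, 0.06, 0.3, 0.2, 0.2]
```

servo_tool(
  deltas=[0.1,0,0.1,0,0,0],
)

```text
clock: 8.9
position: [0.479, -0.1806, 0.0827]
ee_rot: [-0.138, 0.852, 0.412, 0.293]
contact_force: [-3.0, -3.6, 1.5]
width: 0.0127
```

servo_tool(
  deltas=[0.1,0,0.1,0,0,0],
)

```text
clock: 9.0
position: [0.4795, -0.1805, 0.0822]
ee_rot: [-0.137, 0.852, 0.413, 0.292]
contact_force: [-5.3, -5.5, 3.2]
width: 0.0132
```

Run:
```python
from h import *
gap()
```

```text
t 9.0 TCP [ 0.4795 -0.1805  0.0822] ball [ 0.5064 -0.1461  0.0256] stand [-28.9  19.5] lean 37.6 L -128.9 F [-5.35 -5.52  3.24] q [-0.95  0.39  1.99  0.73  1.09 -0.74]
gap mm -2.16 n -128.0 y 20.7
Fn 7.65
```

servo_tool(
  deltas=[0,-0.2,0,0,0,0],
)

```text
clock: 9.1
position: [0.4783, -0.1803, 0.0821]
ee_rot: [-0.136, 0.852, 0.413, 0.292]
contact_force: [0.5, 0.5, -0.8]
width: 0.0132
```

servo_tool(
  deltas=[0,-0.1,0,0,0,0],
)

```text
clock: 9.2
position: [0.4775, -0.1797, 0.0821]
ee_rot: [-0.136, 0.852, 0.412, 0.292]
contact_force: [0.6, -0.6, -0.6]
width: 0.0129
```

Run:
```python
from h import *
gap()
```

```text
t 9.2 TCP [ 0.4775 -0.1797  0.0821] ball [ 0.5045 -0.1455  0.0255] stand [-28.4  21.4] lean 37.6 L -129.1 F [ 0.64 -0.55 -0.58] q [-0.95  0.39  2.    0.73  1.08 -0.74]
gap mm -1.44 n -131.0 y 22.2
Fn -0.0
```

```bash
cat >> h.py <<'E'
def stroke(k=4,ds=.0012,press=.0008,zt=.026,lean=38.,maxrot=3.,phi=None,sgn=1,kz=.3,psched=None):
    s,p,r,b=ballst();o=outline(phi=phi);q=w2s(b);out=[];rc=r;bz=b[2]
    for j in range(k):
        i=np.argmin(np.linalg.norm(o[:,:2]-q,axis=1));n=o[i,2:];t=np.array([-n[1],n[0]]);t=t if t[1]<0 else -t
        if j==0:
            nw=np.arctan2(n[1],n[0])+YAW;N=np.array([np.cos(nw),np.sin(nw),0]);F=np.array(s["contact_force"]);print("y",round(q[1]*1e3,1),"gap",round((q-o[i,:2])@n*1e3,2),"n",round(np.degrees(nw)%360-360,1),"Fn",round(F@N,2))
        rot=lambda v:np.r_[s2w(v)-S0,0]
        db=rot(t*ds*sgn)-rot(n)*press;db[2]=kz*(zt-bz);bz+=db[2]
        q=q+t*ds*sgn
        i=np.argmin(np.linalg.norm(o[:,:2]-q,axis=1));nw=np.arctan2(o[i,3],o[i,2])+YAW
        _,R1=pose([0,0,0],nw,lean);rv=(rc.inv()*R1).as_rotvec();a=np.degrees(np.linalg.norm(rv))
        if a>maxrot: rv*=maxrot/a
        dR=R.from_rotvec(rv);tr=rc.inv().apply(db)+BT-dR.apply(BT)
        out+=list((tr*100).round(2)+0)+list(np.degrees(rv).round(1)+0);rc=rc*dR
    print([float(x) for x in out])
E
python3 - <<'E'
from h import *
stroke(3,ds=.0005)
E
```

```text
t 9.2 TCP [ 0.4775 -0.1797  0.0821] ball [ 0.5045 -0.1455  0.0255] stand [-28.4  21.4] lean 37.6 L -129.1 F [ 0.64 -0.55 -0.58] q [-0.95  0.39  2.    0.73  1.08 -0.74]
y 21.4 gap -1.44 n -131.0 Fn -0.0
[0.02, -0.05, 0.03, -0.8, 0.4, 1.9, 0.07, 0.13, 0.04, 0.6, 0.0, -0.8, 0.07, 0.13, 0.04, 0.6, 0.0, -0.8]
```

servo_tool(
  deltas=[0.06,0,0.05,0,0,0,0.06,0.03,0.05,0,0,0],
)

```text
clock: 9.4
position: [0.4781, -0.1794, 0.0819]
ee_rot: [-0.136, 0.852, 0.413, 0.291]
contact_force: [-4.9, -4.0, 2.5]
width: 0.0134
```

Run:
```python
from h import *
stroke(4)
```

```text
t 9.4 TCP [ 0.4781 -0.1794  0.0819] ball [ 0.5051 -0.1452  0.0252] stand [-28.   20.9] lean 37.5 L -129.1 F [-4.86 -4.04  2.5 ] q [-0.95  0.39  2.    0.73  1.08 -0.74]
y 20.9 gap -2.04 n -131.0 Fn 6.24
[0.01, 0.13, 0.03, 0.1, 0.5, 0.7, 0.08, 0.27, 0.04, 1.2, 0.0, -1.6, 0.07, 0.27, 0.04, 1.2, 0.0, -1.6, 0.07, 0.27, 0.05, 1.2, 0.0, -1.6]
```

servo_tool(
  deltas=[0.07,0.13,0.05,0,0,0,0.08,0.27,0.04,1.2,0,-1.6,0.07,0.27,0.04,1.2,0,-1.6],
)

```text
clock: 9.7
position: [0.4814, -0.1814, 0.0813]
ee_rot: [-0.147, 0.837, 0.445, 0.283]
contact_force: [-5.4, -2.8, 2.9]
width: 0.0133
```

Run:
```python
from h import *
stroke(4)
```

```text
t 9.7 TCP [ 0.4814 -0.1814  0.0813] ball [ 0.5054 -0.1454  0.0243] stand [-28.3  20.6] lean 37.2 L -124.6 F [-5.37 -2.82  2.94] q [-0.93  0.41  1.95  0.69  1.12 -0.75]
y 20.6 gap -2.04 n -130.0 Fn 5.62
[0.01, -0.07, 0.0, -1.6, 0.6, 2.5, 0.06, 0.21, 0.02, 0.7, 0.2, -0.8, 0.08, 0.27, 0.03, 1.2, 0.0, -1.6, 0.08, 0.24, 0.04, 0.9, 0.0, -1.2]
```

servo_tool(
  deltas=[0.05,0.2,0.04,0,0,0,0.05,0.2,0.04,0,0,0,0.05,0.2,0.04,0,0,0],
)

```text
clock: 10.0
position: [0.4859, -0.1841, 0.0802]
ee_rot: [-0.147, 0.837, 0.446, 0.281]
contact_force: [-4.8, -4.0, 1.9]
width: 0.0133
```

Run:
```python
from h import *
stroke(4,ds=.002)
```

```text
t 10.0 TCP [ 0.4859 -0.1841  0.0802] ball [ 0.5096 -0.1483  0.023 ] stand [-30.8  16.2] lean 36.9 L -124.3 F [-4.78 -4.02  1.94] q [-0.92  0.42  1.94  0.68  1.13 -0.74]
y 16.2 gap -2.22 n -122.0 Fn 5.94
[0.04, 0.44, -0.01, 1.9, 0.7, -2.2, 0.06, 0.33, 0.01, 1.1, 0.4, -1.2, 0.09, 0.2, 0.02, 0.0, 0.0, 0.0, 0.08, 0.2, 0.03, 0.0, 0.0, 0.0]
```

servo_tool(
  deltas=[0.05,0.4,-0.01,1.6,0.5,-1.9,0.07,0.3,0.01,1,0.3,-1.2,0.09,0.2,0.02,0,0,0],
)

```text
clock: 10.3
position: [0.4924, -0.1884, 0.0797]
ee_rot: [-0.161, 0.819, 0.475, 0.277]
contact_force: [-6.0, -3.2, 1.1]
width: 0.013
```

Run:
```python
from h import *
stroke(4,ds=.002)
```

```text
t 10.3 TCP [ 0.4924 -0.1884  0.0797] ball [ 0.5133 -0.1503  0.0229] stand [-32.6  12.3] lean 37.4 L -119.7 F [-6.02 -3.16  1.1 ] q [-0.91  0.45  1.89  0.65  1.18 -0.76]
y 12.3 gap -2.26 n -119.4 Fn 5.71
[0.05, 0.23, -0.03, 0.2, 0.6, -0.3, 0.1, 0.2, 0.0, 0.0, 0.0, 0.0, 0.09, 0.2, 0.01, 0.0, 0.0, 0.0, 0.08, 0.2, 0.02, 0.0, 0.0, 0.0]
```

servo_tool(
  deltas=[0.07,0.22,-0.02,0.1,0.4,-0.1,0.1,0.2,0,0,0,0,0.09,0.2,0.01,0,0,0],
)

```text
clock: 10.6
position: [0.4947, -0.1896, 0.0793]
ee_rot: [-0.165, 0.818, 0.478, 0.276]
contact_force: [-7.4, -4.9, 1.2]
width: 0.013
```

Run:
```python
from h import *
stroke(4,ds=.002)
```

```text
t 10.6 TCP [ 0.4947 -0.1896  0.0793] ball [ 0.515  -0.1511  0.0226] stand [-33.3  10.5] lean 37.5 L -118.7 F [-7.37 -4.93  1.21] q [-0.91  0.46  1.87  0.65  1.19 -0.76]
y 10.5 gap -2.4 n -119.4 Fn 7.92
[0.06, 0.16, -0.03, -0.3, 0.5, -0.2, 0.11, 0.2, -0.01, 0.0, 0.0, 0.0, 0.09, 0.2, 0.01, 0.0, 0.0, 0.0, 0.08, 0.2, 0.02, 0.0, 0.0, 0.0]
```

servo_tool(
  deltas=[0.05,0.3,0,0,0.3,0,0.06,0.3,0,0,0,0,0.06,0.3,0.01,0,0,0],
)

```text
clock: 10.9
position: [0.4981, -0.1915, 0.0785]
ee_rot: [-0.17, 0.817, 0.479, 0.273]
contact_force: [-6.2, -4.1, 1.5]
width: 0.0131
```

Run:
```python
from h import *
stroke(4,ds=.0025,press=.0007)
```

```text
t 10.9 TCP [ 0.4981 -0.1915  0.0785] ball [ 0.5178 -0.1526  0.0218] stand [-34.5   7.6] lean 37.6 L -117.8 F [-6.21 -4.05  1.54] q [-0.9   0.47  1.86  0.64  1.2  -0.75]
y 7.6 gap -2.49 n -119.2 Fn 6.57
[0.08, 0.14, -0.06, -0.9, 0.5, -0.4, 0.11, 0.25, -0.03, 0.0, 0.0, 0.0, 0.09, 0.26, 0.0, 0.0, 0.0, -0.1, 0.09, 0.48, 0.02, 1.8, 0.0, -2.4]
```

servo_tool(
  deltas=[0.11,0.28,-0.07,0,0.2,0,0.11,0.28,-0.06,0,0,0,0.1,0.28,-0.03,0,0,0],
)

```text
clock: 11.2
position: [0.5011, -0.1929, 0.079]
ee_rot: [-0.174, 0.816, 0.48, 0.27]
contact_force: [-6.4, -3.1, 0.7]
width: 0.0132
```

Run:
```python
from h import *
stroke(4,ds=.0025,press=.0007)
```

```text
t 11.2 TCP [ 0.5011 -0.1929  0.079 ] ball [ 0.52   -0.1537  0.0223] stand [-35.4   5.4] lean 37.5 L -116.7 F [-6.43 -3.11  0.69] q [-0.9   0.47  1.84  0.63  1.21 -0.73]
y 5.4 gap -2.62 n -119.2 Fn 5.85
[0.06, 0.07, -0.05, -1.4, 0.5, -0.5, 0.1, 0.26, -0.02, 0.0, 0.0, -0.1, 0.1, 0.48, 0.01, 1.8, 0.0, -2.4, 0.09, 0.48, 0.02, 1.8, 0.0, -2.4]
```

Run:
```python
from h import *
s,p,r,b=ballst()
snap("wrist","w7");crop("w7",150,90,350,320,3,"w7b");snap("top","t7");crop("t7",250,160,350,240,7,"t7b")
W=cloud("w7");ys=[(v,r.inv().apply(np.nanmedian(W[v-1:v+2,254:258].reshape(-1,3),0)-p).round(4)) for v in range(180,300,8)];[print(*y) for y in ys]
ballst()
```

```text
t 11.2 TCP [ 0.5011 -0.1929  0.079 ] ball [ 0.52   -0.1537  0.0223] stand [-35.4   5.4] lean 37.5 L -116.7 F [-6.43 -3.11  0.69] q [-0.9   0.47  1.84  0.63  1.21 -0.73]
180 [ 0.0192 -0.0008  0.0581]
188 [ 0.0145 -0.001   0.0542]
196 [ 0.0094 -0.001   0.0511]
204 [ 0.0138 -0.0007  0.0208]
212 [ 0.0101 -0.0009  0.0175]
220 [ 0.0082 -0.0009  0.0092]
228 [ 0.0086 -0.0009 -0.0027]
236 [ 0.0086 -0.0009 -0.0124]
244 [ 0.0086 -0.0009 -0.021 ]
252 [ 0.0087 -0.0009 -0.0287]
260 [ 0.0086 -0.0009 -0.0358]
268 [ 0.0075 -0.0009 -0.0398]
276 [ 0.0044 -0.0009 -0.0407]
284 [ 0.0022 -0.0009 -0.0427]
292 [-0.0012 -0.0009 -0.0429]
t 11.3 TCP [ 0.5018 -0.1933  0.079 ] ball [ 0.5208 -0.1541  0.0223] stand [-35.9   4.5] lean 37.5 L -116.9 F [-3.81 -3.77 -2.02] q [-0.9   0.47  1.84  0.63  1.21 -0.73]
```

View pics/w7b.png

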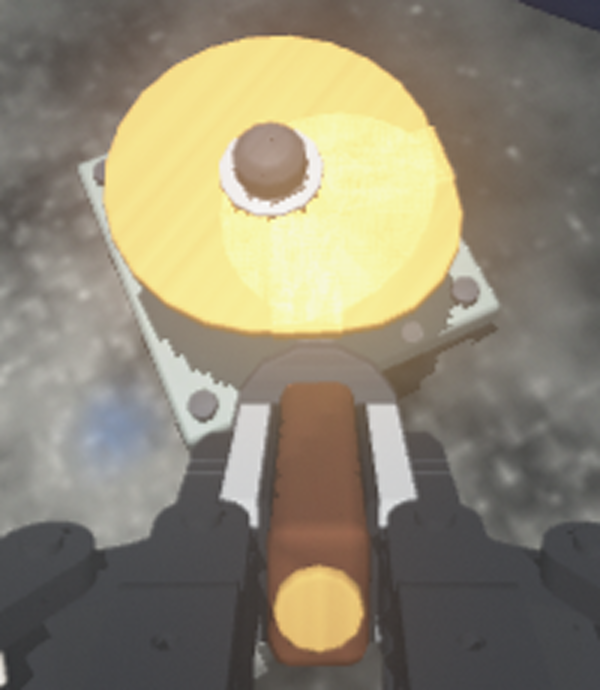

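View pics/t7b.png

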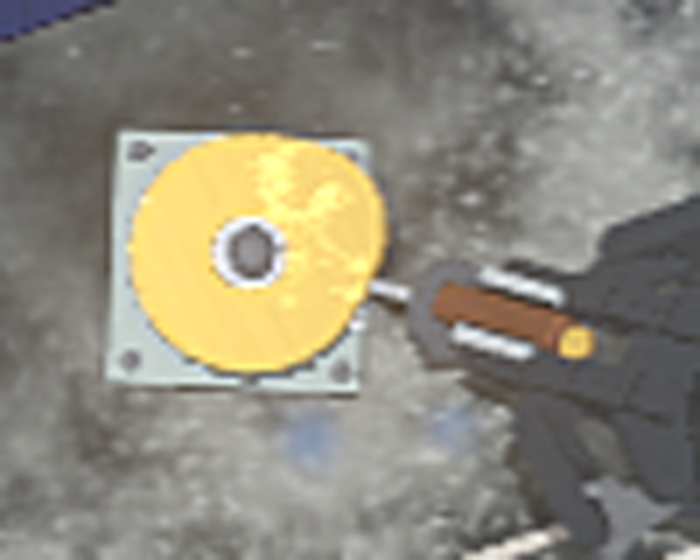

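servo_tool(
  deltas=[0.09,0.32,-0.05,0,0.2,0,0.09,0.35,-0.03,0.6,0,-0.8,0.09,0.35,-0.02,0.6,0,-0.8],
)

```text
clock: 11.6
position: [0.5054, -0.195, 0.079]
ee_rot: [-0.183, 0.807, 0.496, 0.264]
contact_force: [-6.8, -3.8, 1.7]
width: 0.0128
```

Run:
```python
from h import *
stroke(4,ds=.003,press=.0007)
```

```text
t 11.6 TCP [ 0.5054 -0.195   0.079 ] ball [ 0.5223 -0.1549  0.0223] stand [-36.5   3.1] lean 37.5 L -113.7 F [-6.76 -3.78  1.69] q [-0.88  0.49  1.8   0.61  1.25 -0.73]
y 3.1 gap -2.66 n -119.1 Fn 6.59
[0.06, -0.05, -0.06, -2.8, 0.5, 0.9, 0.11, 0.52, -0.02, 1.7, 0.0, -2.4, 0.11, 0.52, 0.02, 1.8, 0.0, -2.4, 0.12, 0.52, 0.04, 1.8, 0.0, -2.4]
```

servo_tool(
  deltas=[0.09,0.42,-0.05,0,0.2,0,0.09,0.45,-0.03,0,0,0,0.09,0.45,-0.02,0.2,0,-0.3],
)

```text
clock: 11.9
position: [0.5111, -0.1978, 0.0783]
ee_rot: [-0.19, 0.804, 0.5, 0.259]
contact_force: [-5.8, -3.9, -1.0]
width: 0.0131
```

Run:
```python
from h import *
stroke(4,ds=.003,press=.0007)
```

```text
t 11.9 TCP [ 0.5111 -0.1978  0.0783] ball [ 0.5267 -0.1572  0.0216] stand [-38.5  -1.6] lean 37.5 L -111.9 F [-5.84 -3.95 -1.01] q [-0.87  0.5   1.78  0.6   1.27 -0.72]
y -1.6 gap -2.76 n -114.5 Fn 6.02
[0.14, 0.42, -0.07, 1.0, 0.1, -2.8, 0.14, 0.48, -0.02, 1.5, 0.0, -2.6, 0.15, 0.49, 0.02, 1.7, 0.0, -2.5, 0.15, 0.49, 0.05, 1.7, 0.0, -2.5]
```

servo_tool(
  deltas=[0.14,0.5,-0.07,0.9,0.1,-2,0.14,0.55,-0.04,1.3,0,-2.2,0.14,0.55,-0.02,1.4,0,-2.2],
)

```text
clock: 12.2
position: [0.5228, -0.2015, 0.0793]
ee_rot: [-0.203, 0.768, 0.554, 0.25]
contact_force: [-1.6, -3.6, -0.9]
width: 0.0134
```

Run:
```python
from h import *
stroke(4,ds=.0035,press=.0007)
```

```text
t 12.2 TCP [ 0.5228 -0.2015  0.0793] ball [ 0.5336 -0.1591  0.0227] stand [-39.9  -8.5] lean 37.6 L -105.1 F [-1.55 -3.56 -0.93] q [-0.84  0.54  1.69  0.55  1.34 -0.77]
y -8.5 gap -2.69 n -96.5 Fn 3.72
[0.18, 0.53, 0.0, 1.6, 0.0, -2.5, 0.19, 0.52, 0.05, 1.7, 0.0, -2.5, 0.2, 0.51, 0.08, 1.7, 0.0, -2.5, 0.22, 0.49, 0.11, 1.8, 0.0, -2.4]
```

Force is 3.7 N and the ball is at y = -8.5 mm. I continue round the small end in smaller batches.

servo_tool(
  deltas=[0.19,0.5,0.01,1.6,0,-2.5,0.2,0.5,0.05,1.7,0,-2.5],
)

```text
clock: 12.4
position: [0.5327, -0.2021, 0.0799]
ee_rot: [-0.214, 0.736, 0.595, 0.241]
contact_force: [-1.5, -4.4, -0.2]
width: 0.0131
```

Run:
```python
from h import *
stroke(4,ds=.003,press=.0008)
```

```text
t 12.4 TCP [ 0.5327 -0.2021  0.0799] ball [ 0.5392 -0.159   0.0233] stand [-39.4 -14.1] lean 37.6 L -99.4 F [-1.55 -4.38 -0.21] q [-0.81  0.57  1.62  0.52  1.4  -0.81]
y -14.1 gap -2.76 n -82.0 Fn 4.12
[0.2, 0.47, 0.04, 1.7, 0.0, -2.5, 0.2, 0.45, 0.08, 1.7, 0.0, -2.4, 0.21, 0.44, 0.1, 1.8, 0.0, -2.4, 0.21, 0.43, 0.12, 1.8, 0.0, -2.4]
```

servo_tool(
  deltas=[0.2,0.45,0.06,1.7,0,-2.5,0.21,0.42,0.09,1.7,0,-2.4],
)

```text
clock: 12.6
position: [0.5429, -0.201, 0.0804]
ee_rot: [-0.224, 0.703, 0.634, 0.231]
contact_force: [-1.1, -3.2, -1.3]
width: 0.013
```

Run:
```python
from h import *
stroke(4,ds=.002,press=.0008)
```

```text
t 12.6 TCP [ 0.5429 -0.201   0.0804] ball [ 0.5451 -0.1574  0.0238] stand [-37.4 -19.9] lean 37.6 L -93.8 F [-1.14 -3.23 -1.35] q [-0.78  0.6   1.56  0.48  1.46 -0.85]
y -19.9 gap -2.65 n -66.0 Fn 2.48
[0.18, 0.35, 0.05, 1.8, 0.0, -2.4, 0.17, 0.35, 0.07, 1.8, 0.0, -2.4, 0.17, 0.34, 0.09, 1.8, 0.0, -2.4, 0.17, 0.34, 0.1, 1.8, 0.0, -2.4]
```

servo_tool(
  deltas=[0.2,0.3,0.07,1.5,0,-2.2,0.2,0.25,0.1,1,0,-1.5],
)

```text
clock: 12.8
position: [0.5507, -0.1981, 0.081]
ee_rot: [-0.23, 0.676, 0.663, 0.224]
contact_force: [1.4, -4.0, -0.4]
width: 0.013
```

Run:
```python
from h import *
stroke(2,ds=.002,press=.0008)
s,p,r=st();print(r.inv().apply([0,0,1]).round(3),r.inv().apply([0,-1,0]).round(3),r.inv().apply([np.cos(np.radians(-66)),np.sin(np.radians(-66)),0]).round(3))
snap("top","t8");crop("t8",250,160,350,240,7,"t8b")
```

```text
t 12.8 TCP [ 0.5507 -0.1981  0.081 ] ball [ 0.5499 -0.1545  0.0244] stand [-34.2 -24.5] lean 37.5 L -89.8 F [ 1.45 -4.01 -0.37] q [-0.75  0.62  1.52  0.46  1.49 -0.89]
y -24.5 gap -2.64 n -51.5 Fn 4.04
[0.19, 0.33, 0.08, 1.8, 0.0, -2.4, 0.18, 0.32, 0.09, 1.8, 0.0, -2.4]
[ 0.609 -0.014 -0.793] [-0.793  0.015 -0.609] [-0.716  0.42  -0.557]
```

View pics/t8b.png

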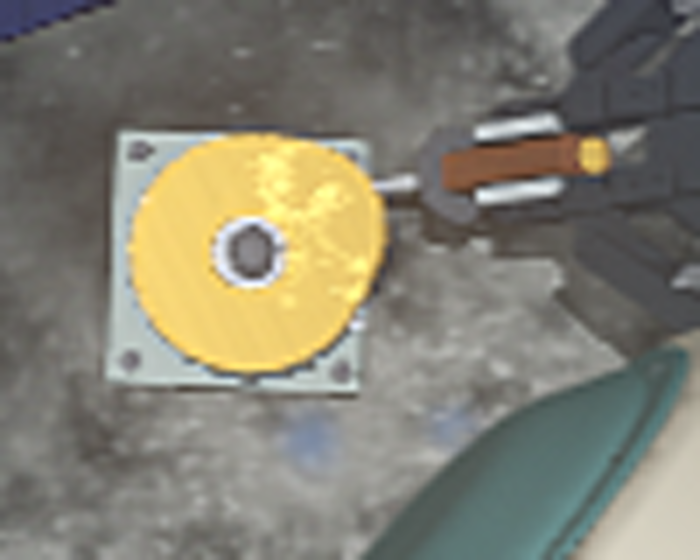

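servo_tool(
  deltas=[-1,0,-0.8,0,0,0,-2,0,-1.5,0,0,0,-1,0,-1,0,0,0,2.4,0,-3,0,0,0,2.4,0,-3,0,0,0,2.4,0,-3,0,0,0],
)

```text
clock: 13.45
position: [0.5479, -0.2448, 0.1968]
ee_rot: [-0.245, 0.675, 0.658, 0.228]
contact_force: [0.9, -0.8, -0.1]
width: 0.0133
```

Run:
```python
from h import *
ballst()
G=axes([np.cos(np.radians(71)),np.sin(np.radians(71)),0],[0,0,-1])
plan([.4972,.139,.20],G)
```

```text
t 13.45 TCP [ 0.5479 -0.2448  0.1968] ball [ 0.5462 -0.1998  0.1413] stand [-79.6 -24. ] lean 39.1 L -88.7 F [ 0.9  -0.84 -0.15] q [-0.8   0.58  1.3   0.45  1.78 -0.8 ]
9 rows: [3.32, -0.62, 2.67, -0.9, -4.3, 1.9, 3.48, -0.77, 2.4, -0.9, -4.3, 1.9, 3.62, -0.93, 2.13, -0.9, -4.3, 1.9, 3.74, -1.08, 1.84, -0.9, -4.3, 1.9, 3.83, -1.23, 1.54, -0.9, -4.3, 1.9, 3.89, -1.37, 1.23, -0.9, -4.3, 1.9, 3.92, -1.52, 0.92, -0.9, -4.3, 1.9, 3.92, -1.66, 0.6, -0.9, -4.3, 1.9, 3.9, -1.79, 0.28, -0.9, -4.3, 1.9]
```

servo_tool(
  deltas=[3.3,-0.6,2.5,-0.9,-4.3,1.9,3.5,-0.8,2.3,-0.9,-4.3,1.9,3.6,-0.9,2,-0.9,-4.3,1.9,3.7,-1.1,1.8,-0.9,-4.3,1.9,3.8,-1.2,1.5,-0.9,-4.3,1.9,3.9,-1.4,1.2,-0.9,-4.3,1.9,3.9,-1.5,0.9,-0.9,-4.3,1.9,3.9,-1.7,0.6,-0.9,-4.3,1.9,3.5,-1.6,0.2,-0.9,-4.3,1.9,0,0,0,0,0,0],
)

```text
clock: 14.45
position: [0.4945, 0.1418, 0.2063]
ee_rot: [0.007, 0.824, 0.567, -0.006]
contact_force: [-0.4, -0.4, -0.5]
width: 0.0135
```

Run:
```python
from h import *
s,p,r,b=ballst();print(r.as_matrix().round(3))
snap("wrist","w9");crop("w9",150,150,350,340,4,"w9b")
W=cloud("w9")
for v in range(196,300,4): print(v,r.inv().apply(np.nanmedian(W[v-1:v+2,255:258].reshape(-1,3),0)-p).round(4))
G=axes([np.cos(np.radians(71)),np.sin(np.radians(71)),0],[0,0,-1])
plan([.4972,.139,.19],G)
```

```text
t 14.45 TCP [0.4945 0.1418 0.2063] ball [0.4937 0.1407 0.1348] stand [256.3  52.5] lean 1.1 L 83.8 F [-0.43 -0.35 -0.52] q [ 0.16  0.2   1.67 -0.02  1.27  0.53]
[[ 0.358  0.934 -0.002]
 [ 0.934 -0.358 -0.019]
 [-0.018  0.005 -1.   ]]
196 [-0.0163 -0.0006  0.1382]
200 [ 0.0014 -0.0006  0.0689]
204 [ 0.0142 -0.0012  0.0202]
208 [ 0.0131 -0.0006  0.0169]
212 [ 0.0104 -0.0007  0.0176]
216 [ 0.0086 -0.0007  0.0169]
220 [ 0.0089 -0.0007  0.0083]
224 [ 0.0089 -0.0007  0.0029]
228 [ 0.0091 -0.0007 -0.0028]
232 [ 0.0089 -0.0007 -0.0078]
236 [ 0.0092 -0.0006 -0.0132]
240 [ 0.0089 -0.0007 -0.0169]
244 [ 0.0089 -0.0007 -0.021 ]
248 [ 0.0088 -0.0007 -0.0253]
252 [ 0.0092 -0.0008 -0.0293]
256 [ 0.0091 -0.0007 -0.0318]
260 [ 0.0092 -0.0007 -0.0361]
264 [ 0.0087 -0.0007 -0.0382]
268 [ 0.0082 -0.0007 -0.0401]
272 [ 0.0065 -0.0007 -0.0405]
276 [ 0.0049 -0.0007 -0.0408]
280 [ 0.0042 -0.0007 -0.0419]
284 [ 0.0027 -0.0006 -0.0425]
288 [ 0.0007 -0.0006 -0.0427]
292 [-0.0008 -0.0007 -0.0427]
296 [-0.0024 -0.0007 -0.0432]
1 rows: [0.18, 0.2, 1.61, 0.3, 1.2, -2.1]
```

View pics/w9b.png

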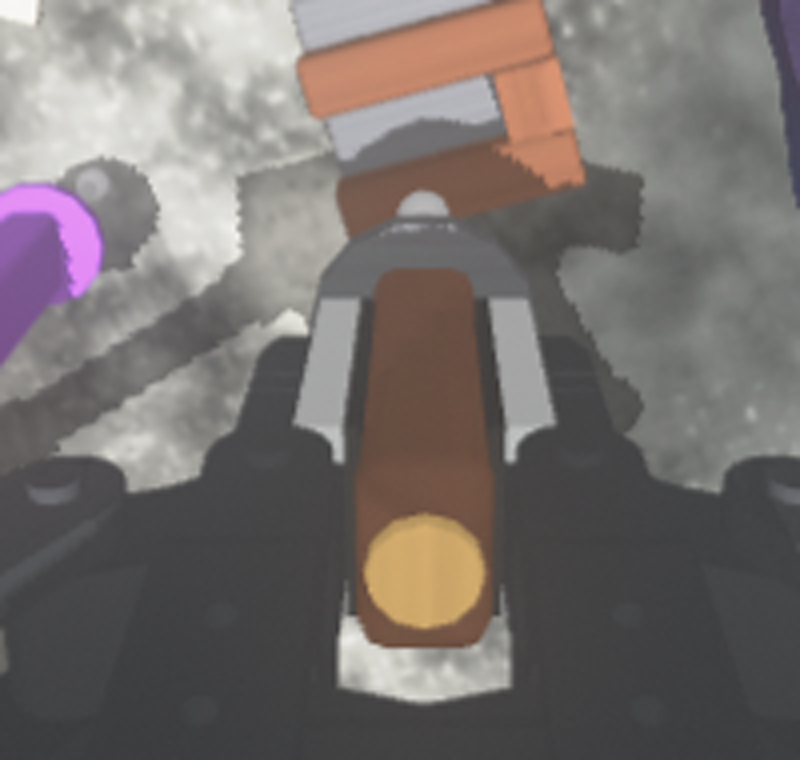

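```bash
sed -i 's/^BT=.*/BT=np.array([-.0017,-.0007,.0715])/' h.py
python3 - <<'E'
from h import *
G=axes([np.cos(np.radians(71)),np.sin(np.radians(71)),0],[0,0,-1])
plan([.498,.1414,.155],G,step=.02)
E
```

```text
3 rows: [0.17, 0.06, 1.7, 0.1, 0.4, -0.7, 0.15, 0.06, 1.7, 0.1, 0.4, -0.7, 0.14, 0.07, 1.7, 0.1, 0.4, -0.7]
```

servo_tool(
  deltas=[0.2,0.1,1.7,0.1,0.4,-0.7,0.15,0.05,1.6,0.1,0.4,-0.7,0.1,0.05,1.4,0.1,0.4,-0.7,0,0,0,0,0,0,0,0,0,0,0,0],
)

```text
clock: 15.0
position: [0.4947, 0.1358, 0.1576]
ee_rot: [-0.004, 0.815, 0.579, -0.003]
contact_force: [-1.0, 0.7, -0.9]
width: 0.0129
```

Run:
```python
from h import *
ballst()
G=axes([np.cos(np.radians(71)),np.sin(np.radians(71)),0],[0,0,-1])
plan([.498,.1414,.155],G,step=.02)
snap("scene","s10");crop("s10",195,165,265,265,6,"s10b");snap("wrist","w10");crop("w10",150,130,350,300,4,"w10b")
```

```text
t 15.0 TCP [0.4947 0.1358 0.1576] ball [0.4928 0.1346 0.0862] stand [250.2  52.9] lean 0.6 L -14.6 F [-1.    0.67 -0.9 ] q [0.13 0.24 1.75 0.   1.16 0.46]
1 rows: [0.63, 0.13, 0.26, -0.6, 0.0, -0.3]
```

View pics/s10b.png

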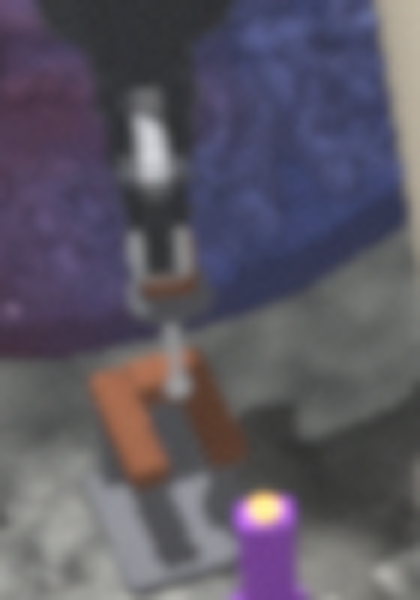

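View pics/w10b.png

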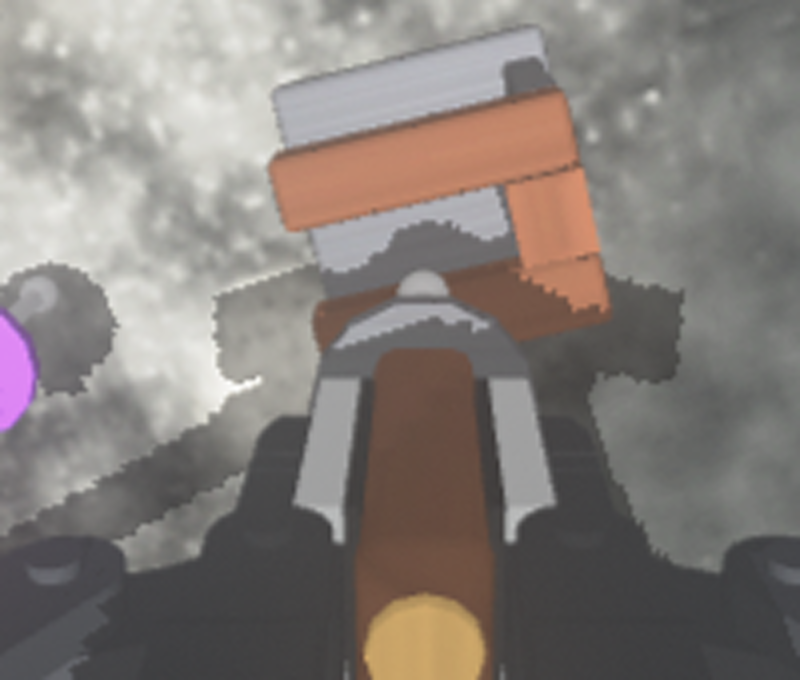

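Run:
```python
from h import *
np.set_printoptions(suppress=True,precision=4)
g=lambda u,v:ray("w10",150+u/4-.4,130+v/4-.4,.07)[:2]
a=[g(290,230),g(505,184)];b=[g(318,305),g(525,262)];print("left edge",a,"right edge",b)
for e in(a,b): print(np.interp(.4967,[e[0][0],e[1][0]],[e[0][1],e[1][1]]))
G=axes([np.cos(np.radians(71)),np.sin(np.radians(71)),0],[0,0,-1])
plan([.498,.1414,.155],G,step=.02);ballst()
```

```text
left edge [array([0.4694, 0.1513]), array([0.5136, 0.1461])] right edge [array([0.4691, 0.1344]), array([0.5124, 0.1293])]
0.14811455379313296
0.13113986779885256
1 rows: [0.59, 0.11, 0.3, -0.5, 0.0, -0.2]
t 15.1 TCP [0.4951 0.1362 0.158 ] ball [0.4932 0.135  0.0865] stand [250.6  52.5] lean 0.5 L -16.0 F [-0.02 -0.3  -1.09] q [0.13 0.24 1.75 0.   1.16 0.46]
```

servo_tool(
  deltas=[0.5,0.1,0.1,-0.5,0,-0.2,0,0,0.1,0,0,0],
)

```text
clock: 15.3
position: [0.4988, 0.1402, 0.1573]
ee_rot: [0.001, 0.815, 0.58, 0.001]
contact_force: [0.1, -0.2, -0.4]
width: 0.0133
```

Run:
```python
from h import *
ballst()
G=axes([np.cos(np.radians(71)),np.sin(np.radians(71)),0],[0,0,-1])
plan([.4975,.141,.135],G,step=.02)
```

```text
t 15.3 TCP [0.4988 0.1402 0.1573] ball [0.4978 0.1388 0.0858] stand [254.7  48.2] lean 0.2 L -177.7 F [ 0.1  -0.22 -0.36] q [ 0.14  0.24  1.74 -0.    1.15  0.47]
2 rows: [0.02, -0.08, 1.11, 0.1, -0.0, -0.1, 0.02, -0.08, 1.11, 0.1, -0.0, -0.1]
```

servo_tool(
  deltas=[0,-0.05,1,0.1,0,0,0.05,-0.05,1,0,0,0],
)

```text
clock: 15.5
position: [0.4995, 0.1415, 0.138]
ee_rot: [0.001, 0.815, 0.58, 0.003]
contact_force: [0.4, 1.0, -1.5]
width: 0.0135
```

Run:
```python
from h import *
ballst()
G=axes([np.cos(np.radians(71)),np.sin(np.radians(71)),0],[0,0,-1])
plan([.4975,.141,.105],G,step=.015)
```

```text
t 15.5 TCP [0.4995 0.1415 0.138 ] ball [0.4987 0.1402 0.0665] stand [256.2  47.4] lean 0.3 L -166.7 F [ 0.37  0.98 -1.45] q [0.14 0.26 1.77 0.   1.1  0.47]
3 rows: [-0.04, -0.06, 1.1, 0.1, -0.1, -0.0, -0.04, -0.06, 1.1, 0.1, -0.1, -0.0, -0.04, -0.06, 1.1, 0.1, -0.1, -0.0]
```

Ball is centred in the slot at y 0.140, and I continue down.

servo_tool(
  deltas=[-0.05,-0.08,1,0.1,-0.1,0,-0.05,-0.08,1,0.1,-0.1,0,0,-0.05,0.8,0,0,0],
)

```text
clock: 15.8
position: [0.496, 0.1415, 0.1064]
ee_rot: [0.0, 0.814, 0.58, -0.001]
contact_force: [-0.5, -0.2, -1.3]
width: 0.013
```

Run:
```python
from h import *
ballst()
G=axes([np.cos(np.radians(71)),np.sin(np.radians(71)),0],[0,0,-1])
plan([.4975,.141,.092],G,step=.015)
```

```text
t 15.8 TCP [0.496  0.1415 0.1064] ball [0.4946 0.14   0.0349] stand [255.7  51.5] lean 0.1 L 37.4 F [-0.46 -0.23 -1.3 ] q [ 0.14  0.29  1.82 -0.    1.03  0.48]
1 rows: [0.01, 0.16, 1.44, -0.1, 0.1, -0.1]
```

servo_tool(
  deltas=[0,0.1,0.8,0,0,0,0,0.05,0.4,0,0,0],
)

```text
clock: 16.0
position: [0.4964, 0.1409, 0.092]
ee_rot: [-0.001, 0.814, 0.58, -0.002]
contact_force: [0.7, -0.3, -1.1]
width: 0.0131
```

Run:
```python
from h import *
ballst()
snap("wrist","w11");crop("w11",150,150,350,320,4,"w11b")
ballst()
```

```text
t 16.0 TCP [0.4964 0.1409 0.092 ] ball [0.4948 0.1394 0.0205] stand [255.1  51.2] lean 0.3 L 21.2 F [ 0.66 -0.28 -1.07] q [ 0.14  0.31  1.84 -0.    1.    0.48]
t 16.05 TCP [0.4965 0.1409 0.0919] ball [0.4949 0.1394 0.0205] stand [255.1  51.2] lean 0.3 L 21.2 F [-0.79 -0.11 -1.1 ] q [ 0.14  0.31  1.84 -0.    1.    0.48]
```

View pics/w11b.png

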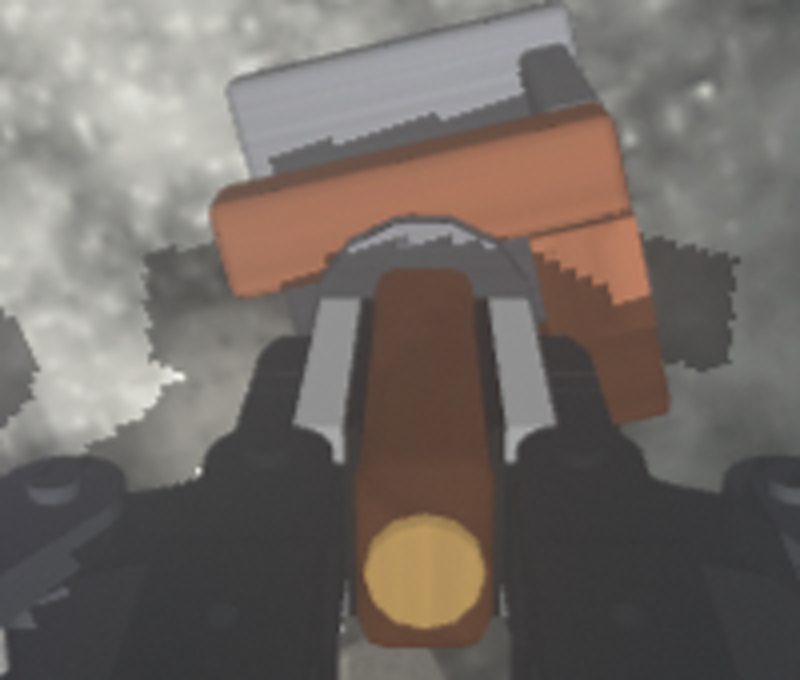

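servo_tool(
  deltas=[0,0,0.1,0,0,0],
)

```text
clock: 16.15
position: [0.4968, 0.1409, 0.0915]
ee_rot: [-0.001, 0.814, 0.58, -0.002]
contact_force: [-3.3, 0.2, 16.1]
width: 0.0129
```

servo_tool(
  deltas=[0,0,0.1,0,0,0],
)

```text
clock: 16.25
position: [0.4968, 0.1409, 0.0916]
ee_rot: [-0.001, 0.814, 0.58, -0.002]
contact_force: [-2.7, -0.5, 7.9]
width: 0.0129
```

Seated, with upward contact at TCP z 0.0915 as predicted. I ease the load and open.

servo_tool(
  deltas=[0,0,0,0,0,0],
)

```text
clock: 16.35
position: [0.4972, 0.1409, 0.0922]
ee_rot: [-0.0, 0.814, 0.58, -0.002]
contact_force: [0.4, 0.1, -0.9]
width: 0.0129
```

servo_tool(
  deltas=[0,0,0,0,0,0,0,0,0,0,0,0,0,0,0,0,0,0,0,0,0,0,0,0],
  jaw=5,
)

```text
clock: 16.75
position: [0.4984, 0.141, 0.0932]
ee_rot: [0.0, 0.814, 0.58, -0.0]
contact_force: [-0.3, -0.4, 0.3]
width: 0.0501
```

Run:
```python
from h import *
ballst()
snap("wrist","w12");crop("w12",100,130,400,355,2.6,"w12b")
```

```text
t 16.75 TCP [0.4984 0.141  0.0932] ball [0.4972 0.1396 0.0217] stand [255.5  48.9] lean 0.1 L 94.1 F [-0.33 -0.37  0.29] q [ 0.14  0.31  1.83 -0.    1.    0.48]
```

View pics/w12b.png

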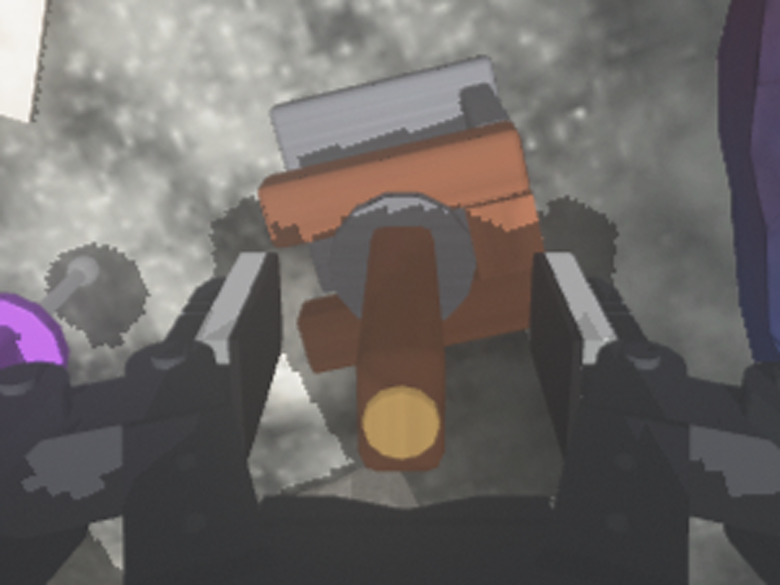

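The burnisher stands free and upright on the fork with its collar on both prongs. I retract straight up and then move away.

servo_tool(
  deltas=[0,0,-1.5,0,0,0,0,0,-2,0,0,0,0,0,-3,0,0,0,0,0,-4,0,0,0,0,0,-4,0,0,0,-1,0,-2,0,0,0,-4,0,0,0,0,0,-4,0,0,0,0,0,-4,0,0,0,0,0,-4,0,0,0,0,0],
)

```text
clock: 17.8
position: [0.4437, -0.0205, 0.2645]
ee_rot: [0.001, 0.812, 0.584, 0.0]
contact_force: [-0.0, -0.4, 0.6]
width: 0.0501
```

Run:
```python
from h import *
np.set_printoptions(suppress=True,precision=4)
ballst()
snap("wrist","w13");snap("top","t13");snap("scene","s13");crop("s13",150,150,330,300,4.4,"s13b")
crop("w13",0,0,512,384,1.5,"w13b")
W=cloud("w13").reshape(-1,3);m=(W[:,2]>.085)&(W[:,2]<.14)&(abs(W[:,0]-.497)<.03)&(abs(W[:,1]-.14)<.03);Q=W[m]
for lo,hi in((.125,.14),(.09,.125)):
    q=Q[(Q[:,2]>lo)&(Q[:,2]<hi)];print(len(q),q.mean(0),q[:,2].max())
    if len(q)>20: print(cv2.minAreaRect(q[:,:2].astype(np.float32)*1000))
m=(W[:,2]>.072)&(W[:,2]<.082)&(np.hypot(W[:,0]-.497,W[:,1]-.14)<.02);print("collar z",np.median(W[m][:,2]),W[m].mean(0),m.sum())
```

```text
t 17.8 TCP [ 0.4437 -0.0205  0.2645] ball [ 0.4426 -0.0219  0.193 ] stand [90.5 91.9] lean 0.1 L 137.8 F [-0.01 -0.39  0.59] q [-0.2   0.06  1.7  -0.    1.39  0.12]<stdin>:8: RuntimeWarning: Mean of empty slice.
  ret = um.true_divide(
Traceback (most recent call last):
ValueError: zero-size array to reduction operation maximum which has no identity
```

View pics/w13b.png

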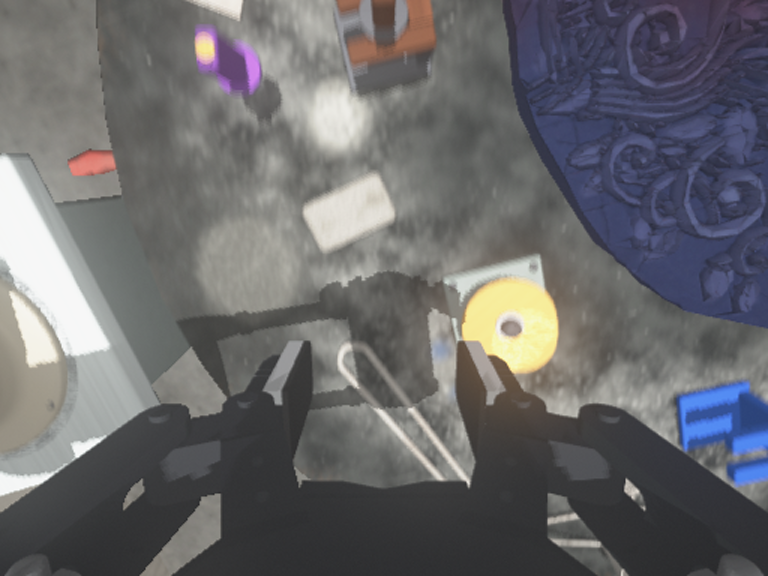

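View pics/s13b.png

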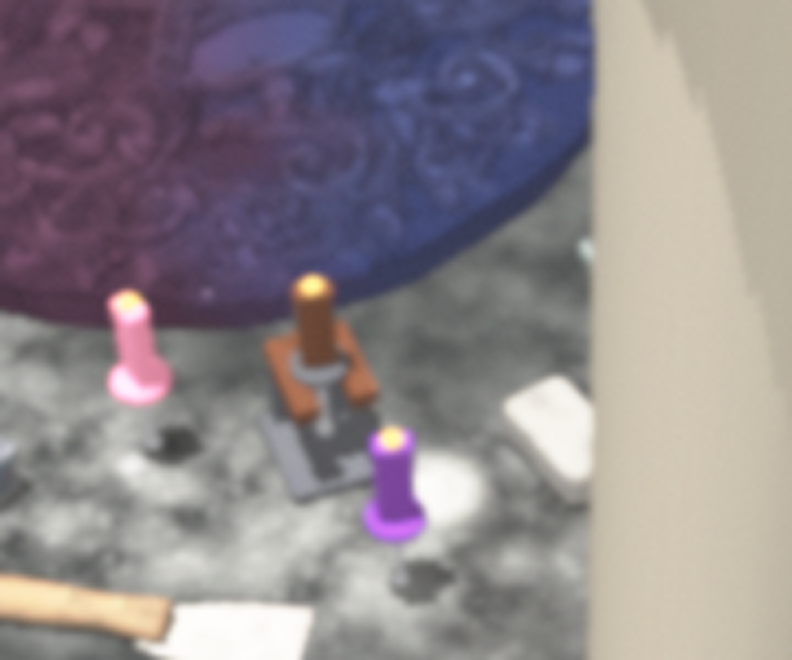

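View pics/t13.png

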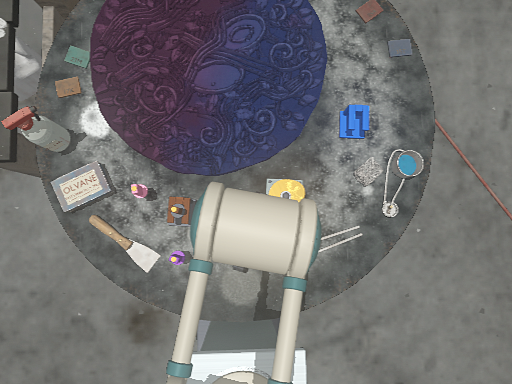

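Run:
```python
from h import *
ballst();print(manip.sign_off())
```

```text
t 17.95 TCP [ 0.4437 -0.021   0.2644] ball [ 0.4425 -0.0224  0.1929] stand [90. 92.] lean 0.1 L 126.0 F [0.27 1.28 0.51] q [-0.2   0.06  1.7  -0.    1.39  0.13]
the job is handed in; nothing more can be done
None
```

I took the burnisher from the brown fork, rubbed its ball along the cap's right side wall under the rim, hung it back in the fork and handed the job in. The clock stood at about 18 s.

**Stroke:** by my measured pose the ball ran from y = +21 to -24.5 mm in the stand's frame, past both studs. It stayed about 22 to 25 mm above the underside and leaned about 37.5°. Wall force was 2.5 to 7.9 N at every reading, but I read it only between moves, every 0.2 to 0.3 s. Before the stroke I touched the wall once near the start (up to 7.7 N), backed off about 2 mm and touched again.

**Rehang:** the collar met the wood at the expected height, with a brief 16 N downward press before I let go. The last pictures show the burnisher upright in its slot, with the gripper clear and about 16 cm away. The loose things that were in view lay as before. The arm hid the pumice and part of the tongs from the top camera, but both looked undisturbed in the other cameras.

**What failed or disagreed:**
- The ball's computed position came out about 1.4 to 2.8 mm inside the modelled wall throughout, so I steered by the felt force. If that offset is real, the true run was slightly longer at both ends.
- Early on, the last wrist joint reached its 2.7 rad limit during a camera look. The move went no further and I turned back.
- A final depth check of the seated handle returned no points because it was out of that camera's range, so the seating rests on the pictures and the contact height.

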